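# Unlock the two-stage catch of the gauge case

## Robot

A 6-joint arm with a two-finger parallel gripper is mounted at the origin on the work surface; the furniture and walls round the work are solid. World frame = base frame: x ahead of the robot, y to its left, z up, the work surface at z = 0. Lengths are in m, angles in rad, forces in N, time in s.
With the tool pointing down it reaches from about 0.425 to 0.95 m from the base axis. Payload 3.5 kg.
Tool frame: the origin (TCP) lies between the finger pads; the fingertips stand 17 mm ahead of it and the grasp point (between the pads) lies 2 mm behind it; z points along the fingers, y is the direction in which the jaws open and shut (so a half turn about z gives the same grasp; the last joint's range is limited). The gripper opens to 85 mm and grips with 20 to 120 N. Pads are 22 mm wide; open, the fingers measure 114 mm over their backs; the gripper's body (76 mm by 85 mm) begins 54 mm behind the grasp point. The pads swing forward as they close: fully open they stand 13 mm farther back than shut.
Start: joints at [-1.278, 0.286, 1.577, -0, 1.279, -0.15], TCP at [0.289, -0.61, 0.227] pointing down, gripper open.
Joint ranges: [-2.77, 2.77], [-0.9, 2.22], [0.21, 2.48], [-1.53, 4.67], [0.24, 2.81], [-2.84, 2.84]. Speed limits (rad/s): [2.79, 2.79, 3.14, 3.14, 3.14, 3.14].

## Interface

Orientations are given as a unit quaternion [x, y, z, w].
In Python, from plant import ctrl gives the robot as it stands.
- The arm moves only by the tool carry_out, never from a script. Its argument "commands" is a list of rows, each an object with "delta_pos": the shift along the tool's x, y, z in m, a list of three; "delta_rot": the turn, a rotation vector about the tool's x, y, z in rad, a list of three; "claw": the opening in per cent of the stroke, from 0 (shut) to 100 (fully open). A call has 1 to 8 rows; each row is the pose to reach, as a shift and turn from the pose measured when the call began, along the tool's axes at that moment; what a row does not reach only later rows make up. A row lasts 1/12 s, in which the tool goes at most 41.7 mm and 7.16 degrees, less where a joint would pass 70% of its speed; a pose out of reach is approached as far as the arm can. A call with a gripper value outside its range is refused whole. The fingers move at their own pace and stop on an object; "force" is the grip in N (left out, the last holds). Time passes only in rows, so rows that repeat a pose let the fingers close. It gives the time, the measured TCP pose, the force and the opening at its end, in the units of the state.
- ctrl.get_state(): the state, without advancing time (a new reading comes with each control period).
- ctrl.read_camera(name): name is "scene" or "top" or "wrist"; returns (picture, depth): 480x640x3 uint8, red, green, blue; 480x640 float32, m along the optical axis (not along the pixel's ray), 0 where there is no reading.
- ctrl.camera_info(name): a dict with "fx", "fy", "cx", "cy" (pixels), "rvec" (rotation vector, rad) and "tvec" (3), from world to camera coordinates, as OpenCV has them; the wrist camera has in their place "mount" (4x4, takes a point from camera to tool coordinates, whose origin is the TCP and whose axes are the flange's). Camera axes: x right, y down, z forward; pixel columns grow to the right and rows downward; lengths in m; the calibration is good to about 2 mm. A picture is of the moment at which its call begins: read the wrist's pose just before it. camera_info takes no time and is no camera call.
- ctrl.sign_off(): hands the job in, once; it reports no verdict.
The state is a dict: "time": time; "qpos": joint angles; "dq": joint speeds; "joint_efforts": joint torques, N m; "eef_pos": TCP position; "tcp_rot": TCP orientation; "contact_force": force on the tool from outside, world axes, zero at the start; "wrist_torque": the same for the moment, N m; "opening": opening from 0.0 (shut) to 1.0 (fully open).
Only numpy, scipy, OpenCV 4.12 (cv2) and the standard library are available. Lean on these libraries where they do the work, as an engineer would, in place of code of your own. Each camera call takes 0.05 s, during which the arm holds its last target.

## Task

Open the grey gauge case: slide its red safety tab sideways out from under the latch, right across until you feel it press on its end stop, then swing the steel latch up until it stands about upright, then raise the lid by its black knob to about halfway (45 degrees) and leave it standing open. The tab goes across to one side only and you cannot see which: feel for it gently, do not force the tab against its sprung stops or lift hard on the locked latch, and leave the other things on the table where they are.

Things in the scene. Friction and masses are not known exactly. Their poses are not given: they have to be found in the camera images.
- case: Grey gauge case, fixed; origin centre of the underside; x from its lock (robot side) to the lid's hinge, y left, z up. Spans x -130..+120, y +-85, z 0..70 mm. x under -32: fixed lock deck, top z 70; behind it the lid, top z 70. Low black covers on the deck either side of the red tab (x -123..-77, |y| 8..66, top z 81), a hidden stop under each.
- tab_slide (a joint): Safety tab along the case's y, m: 0 middle (locked; starts within 1 mm), + left, - right. Friction 1.5 N, stays where left. One side, unseen and varying, is blocked: a sprung stop (5 N per mm) meets the tab 1.5 to 5.5 mm from the middle. The other way it runs free to a like end stop 13 to 17 mm from the middle. Clear of the latch beyond 11.5 mm; keep under 15 N on either stop.
- latch (a joint): Angle of the main latch, rad: 0 down over the lid, grows as its lug is swung up and back towards the robot; 1.57 upright; limit 1.9. Stiff pivot (0.06 N m), it stays where left. The pivot is parallel to the case's y through case x -62, z 80.
- lid (a joint): Angle of the lid, rad: 0 shut, grows as it opens, limit 1.5; friction hinge (0.24 N m, lid 0.25 kg), stays where left. Hinge parallel to the case's y through case x +119, z 66. Held shut by the latch until that is swung up.
- oring_tin: Bystander: open round grey tin of black O-rings, 68 mm across, 22 mm high; origin at the centre of its underside.
- marker: Bystander: red felt marker lying, 131x20x21 mm; origin at the centre of its underside.
- grease_bottle: Bystander: squeeze bottle with a red nozzle, 43 across, 139 mm high; origin at the centre of its underside.
- tape_roll: Bystander: roll of brown parcel tape lying flat, 100 across, 48 mm high; origin at the centre of its underside.
- cartridge_0: Bystander: cream filter cartridge with a black ring, 45 across, 72 mm high, standing; origin at the centre of its underside.
- tab_fin (a point): Upright red fin of the safety tab, 16 (x) x 10 (y) x 42 mm (z), ribbed sides; point on the deck under the fin's centre (case x -112, z 70; fin's top z 112). Pinch it across y or push it along y, fingertips above case z 83, over the covers. The tab's foot (12 mm wide in y) reaches under the latch's tail and keeps the latch from lifting.
- lid_knob (a point): Black knob on the lid: centre of a round barrel along y, 20 mm diameter, 24 mm long, on a 16 mm wide neck (case x +36, y 0, z 102 when shut). Pinched over its flat ends (across y) it pivots between the fingertips as the lid turns.
- latch_lug (a point): Centre of the latch's lift lug: dark round steel barrel along y, 20 mm diameter, 22 long, at the end of an 18 mm wide arm lying over the lid's edge (case x -12, z 98 when shut). Pinched over its flat ends (across y) it pivots between the fingertips as the latch swings.
- latch_pivot (a point): Pivot of the latch (case x -62, y 0, z 80), turning axis along the case's y. The lug is 50 mm along x and 18 mm up from it when shut. A tail 11 mm wide reaches 26 mm from it to the robot's side, over the red foot; it dips into a slot of the deck when the latch lifts.

How it is judged:
On the way, in this order (a step that is already met when the one before it is completed fails the run):
1. the safety tab is slid clear of the latch and right across until it presses on its end stop with over 2 N, with the latch still down ((value of joint tab_slide above 0.0115 m or value of joint tab_slide below -0.0115 m) and value of joint latch below 0.2 rad and contact force between tab_slide and stop_short above 2 N), for 0.1 s.
2. the latch is swung up to 1.2 rad or more with the lid still shut (value of joint latch above 1.2 rad and value of joint lid below 0.1 rad), for 0.2 s.
3. the lid is raised by 0.65 rad or more (value of joint lid above 0.65 rad), for 0.2 s.
At the end, for the whole second after the job is handed in: The safety tab is more than 11.5 mm from its middle position, the latch stands up by at least 1.2 rad, the lid is open by at least 0.65 rad, and latch and lid are at rest ((value of joint tab_slide above 0.0115 m or value of joint tab_slide below -0.0115 m) and value of joint latch above 1.2 rad and value of joint lid above 0.65 rad and velocity of joint lid between -0.05 and 0.05 rad/s and velocity of joint latch between -0.05 and 0.05 rad/s); the robot touches nothing.
It fails at once if the safety tab is forced against either of its stops with more than 16 N (contact force between tab_slide and stop_long above 16 N or contact force between tab_slide and stop_short above 16 N).
It fails at once if the latch is forced against the safety tab (more than 40 N between them, about 20 N at the lug) (contact force between latch and tab_slide above 40 N).
It fails at once if a bystander is moved by more than 30 mm (distance of any of oring_tin, marker, grease_bottle, tape_roll, cartridge_0 from where it was at the start of the episode above 0.03 m).
It also fails if it takes over 70 s, if anything falls off the work surface, if the arm or the gripper's body presses on something with over 40 N, if the wrist force passes 120 N, or if a joint passes its speed limit or range.

## Working session

There is one attempt and no reset: what is moved stays moved. The work goes in short steps, Python scripts to look and compute and a tool call to move; the robot and the scene stay as the last step left them, time stands still between calls to the robot, and variables do not carry over. Pictures are saved under pics/ and viewed, and the job is handed in when it is done.

Besides the shell and the picture viewer there is one more tool, called after "Call:" as name([rows], argument=value, ...), one row to a line, values as JSON. carry_out: Moves the arm, as the interface text tells. Its arguments: {"type":"object","properties":{"commands":{"type":"array"},"force":{"type":"number"}},"required":["commands"]}

```bash
ls; mkdir -p pics; cat > h.py <<'E'
import numpy as np, cv2
from scipy.spatial.transform import Rotation as R
from plant import ctrl
def cam(n):
    i=ctrl.camera_info(n)
    s=ctrl.get_state()
    p,d=ctrl.read_camera(n)
    if 'mount' in i:
        T=np.eye(4);T[:3,:3]=R.from_quat(s['tcp_rot']).as_matrix();T[:3,3]=s['eef_pos'];T=T@np.array(i['mount'])
    else:
        M=np.eye(4);M[:3,:3]=R.from_rotvec(np.array(i['rvec']).ravel()).as_matrix();M[:3,3]=np.array(i['tvec']).ravel();T=np.linalg.inv(M)
    return p,d,i,T
def cloud(d,i,T):
    v,u=np.mgrid[:480,:640]
    P=np.stack([(u-i['cx'])/i['fx']*d,(v-i['cy'])/i['fy']*d,d],-1)
    return P@T[:3,:3].T+T[:3,3]
def save(n,p): cv2.imwrite('pics/%s.png'%n,cv2.cvtColor(p,cv2.COLOR_RGB2BGR))
E
python3 - <<'E'
from h import *
s=ctrl.get_state();print({k:np.round(v,4) for k,v in s.items()})
for n in('scene','top'):
    p,d,i,T=cam(n);save(n+'0',p);W=cloud(d,i,T);np.savez(n+'0.npz',p=p,W=W,d=d);print(n,np.round(T,3),i['fx'])
print(ctrl.camera_info('wrist'))
E
```

```text
pics
{'time': np.float64(0.0), 'qpos': array([-1.278 ,  0.2872,  1.5782, -0.    ,  1.2786, -0.15  ]), 'dq': array([-0.0018, -0.0007, -0.0013, -0.0002,  0.0007, -0.0006]), 'joint_efforts': array([-3.00000e-04, -4.05982e+01, -2.92629e+01, -1.00000e-04,
        5.80000e-03, -0.00000e+00]), 'eef_pos': array([ 0.289 , -0.6092,  0.2254]), 'tcp_rot': array([ 9.756e-01,  2.196e-01, -1.000e-04, -1.200e-03]), 'contact_force': array([-0.0549, -0.6489,  0.6963]), 'wrist_torque': array([ 0.0292,  0.0001, -0.0027]), 'opening': np.float64(0.9982)}
scene [[-0.625 -0.61   0.487  0.051]
 [-0.78   0.494 -0.384  0.448]
 [-0.006 -0.62  -0.785  0.889]
 [ 0.     0.     0.     1.   ]] 438.0577988253209
top [[ 0.013 -0.995  0.099  0.472]
 [-1.    -0.014 -0.013  0.03 ]
 [ 0.014 -0.099 -0.995  1.157]
 [ 0.     0.     0.     1.   ]] 441.6085477996783
{'fx': 343.24882950652085, 'fy': 343.24882950652085, 'cx': 313.75358049952507, 'cy': 240.62524995668377, 'mount': array([[-5.58352314e-04, -9.48652271e-01, -3.16320339e-01,
         8.00903168e-02],
       [ 9.99999839e-01, -5.60799648e-04, -8.32964619e-05,
        -6.36764805e-05],
       [-9.83729569e-05, -3.16320335e-01,  9.48652432e-01,
        -1.47427193e-01],
       [ 0.00000000e+00,  0.00000000e+00,  0.00000000e+00,
         1.00000000e+00]])}
```

View pics/scene0.png

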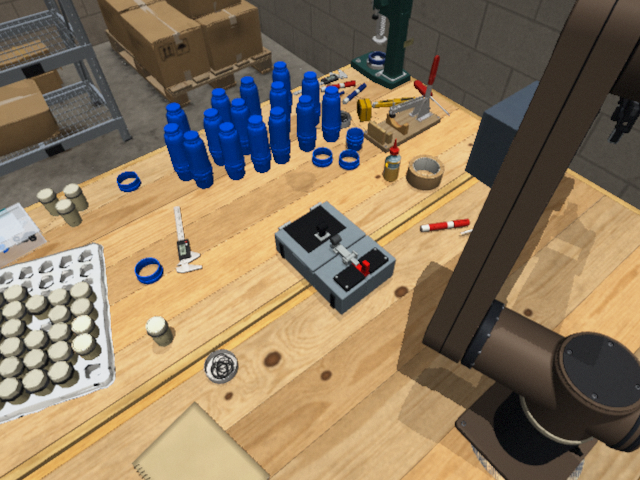

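View pics/top0.png

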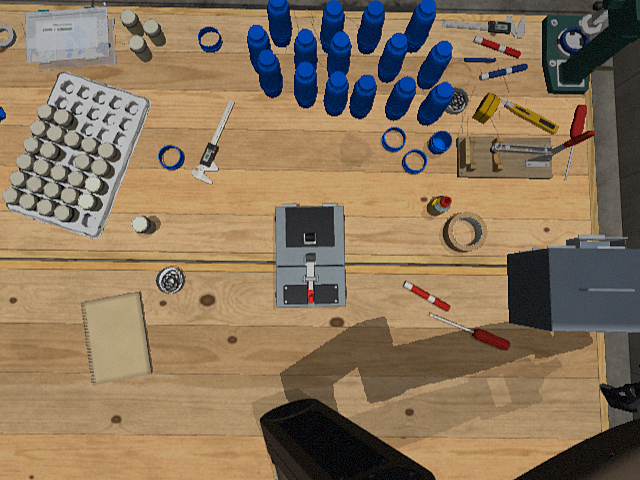

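The top view shows the case at about (310,255), with the red fin at (311,290), the lug at (310,262) and the knob at (310,238). Next I'll fit the case pose.

```bash
python3 - <<'E'
from h import *
z=np.load('top0.npz');W=z['W'];p=z['p'].astype(int)
m=np.zeros((480,640),bool);m[195:315,265:355]=1
mm=m&(W[...,2]>.055)&(W[...,2]<.09)
P=W[mm][:,:2]
print(len(P),W[mm].mean(0), np.median(W[240:250,285:295,2]), np.median(W[200:300,260:268,2]))
r=cv2.minAreaRect((P*1000).astype(np.float32));print(r,cv2.boxPoints(r))
red=m&(p[...,0]>150)&(p[...,1]<70)
print('red',W[red][:,:].mean(0),W[red].min(0),W[red].max(0))
for a,b in((.09,.105),(.105,.13)):
    q=m&(W[...,2]>a)&(W[...,2]<b);
    n,l,st,c=cv2.connectedComponentsWithStats(q.astype(np.uint8))
    for k in range(1,n): print(a,st[k],W[l==k].mean(0).round(4),W[l==k].min(0).round(4),W[l==k].max(0).round(4))
z=np.load('scene0.npz');W=z['W'];p=z['p'].astype(int)
m=np.zeros((480,640),bool);m[195:315,265:400]=1
P=W[m&(W[...,2]>.055)&(W[...,2]<.09)][:,:2];r=cv2.minAreaRect((P*1000).astype(np.float32));print('scene',r)
red=m&(p[...,0]>150)&(p[...,1]<70);print('red',W[red].mean(0),W[red].min(0),W[red].max(0))
E
```

```text
6737 [0.54119719 0.0289855  0.07250915] 0.0709185629297957 -8.311211523559514e-06
((544.5767822265625, 29.096065521240234), (256.07183837890625, 175.69085693359375), 1.8279073238372803) [[413.80396  112.81275 ]
 [419.40808  -62.7887  ]
 [675.3496   -54.62062 ]
 [669.7455   120.980835]]
red [0.44427093 0.02676976 0.09109739] [0.42962009 0.02008345 0.07119131] [0.45719384 0.03236458 0.11485938]
0.09 [307 241   1   1   1] [0.5739 0.0364 0.1042] [0.5739 0.0364 0.1042] [0.5739 0.0364 0.1042]
0.09 [313 240   1   1   1] [0.5766 0.0221 0.1038] [0.5766 0.0221 0.1038] [0.5766 0.0221 0.1038]
0.09 [306 254   1   2   2] [0.5416 0.0383 0.1041] [0.5403 0.0383 0.1033] [0.5428 0.0383 0.1048]
0.09 [309 254   1   2   2] [0.5417 0.0311 0.104 ] [0.5405 0.0311 0.104 ] [0.5429 0.0312 0.104 ]
0.09 [311 254   4   3   8] [0.5412 0.0231 0.1032] [0.5382 0.0192 0.1018] [0.5431 0.0264 0.1042]
0.09 [306 259   7   3  11] [0.5273 0.0298 0.1031] [0.5261 0.0238 0.1011] [0.531  0.0381 0.1049]
0.09 [314 261   1   1   1] [0.5264 0.019  0.1029] [0.5264 0.019  0.1029] [0.5264 0.019  0.1029]
0.09 [313 279   1   1   1] [0.4837 0.0207 0.0914] [0.4837 0.0207 0.0914] [0.4837 0.0207 0.0914]
0.09 [313 298   1   3   3] [0.4364 0.0202 0.1025] [0.434  0.0201 0.1016] [0.4388 0.0202 0.1037]
0.09 [313 302   1   1   1] [0.4294 0.0201 0.1033] [0.4294 0.0201 0.1033] [0.4294 0.0201 0.1033]
0.105 [305 234  10   8  78] [0.582  0.0306 0.1099] [0.5734 0.0197 0.1058] [0.5908 0.0414 0.1152]
0.105 [306 254   9   7  46] [0.5347 0.0294 0.1083] [0.5281 0.0191 0.1053] [0.5427 0.0382 0.1121]
0.105 [309 297   5   7  29] [0.4342 0.0259 0.1121] [0.4272 0.0201 0.1066] [0.4414 0.0297 0.1158]
scene ((545.7439575195312, 29.937355041503906), (258.5011901855469, 175.04884338378906), 1.7752383947372437)
red [0.4446122  0.02793531 0.09588656] [0.42779348 0.02107921 0.07433258] [0.46138055 0.03648814 0.11600088]
```

```bash
python3 - <<'E'
from h import *
z=np.load('top0.npz');W=z['W']
q=W[(W[...,2]>.05)&(W[...,1]<-.3)&(W[...,0]<.75)&(W[...,1]>-1)]
H,_,_=np.histogram2d(q[:,0],q[:,1],bins=[np.arange(0,.8,.05),np.arange(-1,-.25,.05)])
M=np.zeros((15,15))
for i in range(15):
  for j in range(14):
    s=q[(abs(q[:,0]-.025-.05*i)<.025)&(abs(q[:,1]+.975-.05*j)<.025)]
    M[i,j]=s[:,2].max() if len(s) else 0
print(np.round(M,2))
E
```

```text
[[0.   0.   0.   0.   0.   0.   0.   0.   0.   0.   0.   0.   0.   0.
  0.  ]
 [0.   0.   0.   0.   0.   0.   0.   0.   0.   0.   0.   0.   0.   0.
  0.  ]
 [0.   0.   0.   0.   0.   0.   0.   0.   0.   0.   0.   0.   0.   0.
  0.  ]
 [0.   0.   0.   0.   0.   0.   0.   0.   0.   0.   0.   0.   0.   0.
  0.  ]
 [0.   0.   0.   0.   0.   0.   0.   0.   0.34 0.33 0.   0.   0.61 0.62
  0.  ]
 [0.   0.   0.   0.   0.   0.   0.   0.   0.35 0.35 0.   0.57 0.61 0.62
  0.  ]
 [0.   0.   0.   0.   0.   0.   0.   0.25 0.   0.   0.   0.   0.   0.
  0.  ]
 [0.   0.   0.   0.   0.   0.   0.21 0.21 0.21 0.21 0.21 0.   0.   0.
  0.  ]
 [0.   0.   0.   0.   0.   0.   0.21 0.21 0.21 0.21 0.21 0.   0.   0.
  0.  ]
 [0.   0.   0.   0.   0.   0.   0.24 0.24 0.24 0.21 0.21 0.   0.   0.
  0.  ]
 [0.   0.   0.   0.   0.   0.   0.21 0.21 0.21 0.21 0.21 0.   0.   0.
  0.  ]
 [0.   0.   0.   0.   0.   0.13 0.21 0.21 0.21 0.21 0.21 0.05 0.05 0.06
  0.  ]
 [0.   0.   0.   0.   0.   0.   0.09 0.09 0.   0.   0.   0.05 0.05 0.05
  0.  ]
 [0.   0.   0.   0.   0.   0.   0.   0.   0.   0.   0.   0.   0.05 0.14
  0.  ]
 [0.   0.   0.   0.   0.   0.   0.   0.   0.   0.   0.   0.   0.   0.
  0.  ]]
```

```bash
cat >> h.py <<'E'
YAW=np.deg2rad(1.8)
O=np.array([.546,.0298,0])
def c2w(p): return O+R.from_euler('z',YAW).apply(p)
def w2c(p): return R.from_euler('z',YAW).inv().apply(np.array(p)-O)
def plan(pts,pitch=None):
    s=ctrl.get_state();Q=R.from_quat(s['tcp_rot'])
    G=R.from_euler('z',YAW)*R.from_euler('x',np.pi)
    print('pos',np.round(s['eef_pos'],4),'case',np.round(w2c(s['eef_pos']),4),'F',np.round(s['contact_force'],2),'op',round(s['opening'],3),'t',s['time'])
    for p in pts: print(np.round(p,3),'->',np.round(Q.inv().apply(np.array(p)-s['eef_pos']),4).tolist())
    print('rot',np.round((Q.inv()*G).as_rotvec(),4).tolist())
E
python3 - <<'E'
from h import *
plan([(.29,-.5,.27),(.30,-.40,.27),(.33,-.28,.26),(.40,-.15,.25),(.46,.03,.25)])
E
```

```text
pos [ 0.2891 -0.6093  0.2256] case [-0.2769 -0.6307  0.2256] F [-0.22  0.27 -0.12] op 1.002 t 0.1
[ 0.29 -0.5   0.27] -> [0.0477, -0.0985, -0.0442]
[ 0.3  -0.4   0.27] -> [0.0996, -0.1845, -0.044]
[ 0.33 -0.28  0.26] -> [0.1781, -0.2801, -0.0338]
[ 0.4  -0.15  0.25] -> [0.297, -0.3675, -0.0235]
[0.46 0.03 0.25] -> [0.4284, -0.5045, -0.0232]
rot [-0.0021, 0.0001, 0.4114]
```

Call:
carry_out([
  {"delta_pos": [0.01,-0.02,-0.03],"delta_rot": [0,0,0],"claw": 100},
  {"delta_pos": [0.03,-0.06,-0.044],"delta_rot": [0,0,0.1],"claw": 80},
  {"delta_pos": [0.048,-0.098,-0.044],"delta_rot": [0,0,0.2],"claw": 70},
  {"delta_pos": [0.065,-0.127,-0.044],"delta_rot": [0,0,0.3],"claw": 60},
  {"delta_pos": [0.083,-0.156,-0.044],"delta_rot": [0,0,0.41],"claw": 50},
  {"delta_pos": [0.1,-0.185,-0.044],"delta_rot": [0,0,0.41],"claw": 50},
  {"delta_pos": [0.126,-0.217,-0.04],"delta_rot": [0,0,0.41],"claw": 50},
  {"delta_pos": [0.152,-0.248,-0.038],"delta_rot": [0,0,0.41],"claw": 50},
])

```text
time: 0.77
eef_pos: [0.3197, -0.3182, 0.2634]
tcp_rot: [1.0, 0.016, -0.0, -0.001]
contact_force: [0.8, 0.4, 0.1]
opening: 0.498
```

```bash
python3 - <<'E'
from h import *
plan([(.33,-.28,.26),(.40,-.15,.25),(.45,.03,.24)])
E
```

```text
pos [ 0.3197 -0.3182  0.2634] case [-0.2371 -0.3407  0.2634] F [0.8  0.41 0.07] op 0.498 t 0.7667
[ 0.33 -0.28  0.26] -> [0.0115, -0.0379, 0.0035]
[ 0.4  -0.15  0.25] -> [0.0855, -0.1656, 0.0138]
[0.45 0.03 0.24] -> [0.1411, -0.3439, 0.0242]
rot [-0.0029, 0.0009, -0.0001]
```

Call:
carry_out([
  {"delta_pos": [0.018,-0.035,0.004],"delta_rot": [0,0,0],"claw": 50},
  {"delta_pos": [0.036,-0.07,0.006],"delta_rot": [0,0,0],"claw": 50},
  {"delta_pos": [0.055,-0.106,0.008],"delta_rot": [0,0,0],"claw": 50},
  {"delta_pos": [0.073,-0.142,0.01],"delta_rot": [0,0,0],"claw": 50},
  {"delta_pos": [0.09,-0.179,0.013],"delta_rot": [0,0,0],"claw": 50},
  {"delta_pos": [0.102,-0.218,0.016],"delta_rot": [0,0,0],"claw": 50},
  {"delta_pos": [0.114,-0.257,0.018],"delta_rot": [0,0,0],"claw": 50},
  {"delta_pos": [0.126,-0.296,0.02],"delta_rot": [0,0,0],"claw": 50},
])

```text
time: 1.43
eef_pos: [0.4362, -0.0162, 0.2437]
tcp_rot: [1.0, 0.016, -0.001, -0.001]
contact_force: [1.5, -0.2, -0.3]
opening: 0.502
```

Call:
carry_out([
  {"delta_pos": [0.01,-0.035,0.004],"delta_rot": [0,0,0],"claw": 50},
  {"delta_pos": [0.015,-0.048,0.004],"delta_rot": [0,0,0],"claw": 50},
  {"delta_pos": [0.015,-0.048,0.004],"delta_rot": [0,0,0],"claw": 50},
])

```text
time: 1.68
eef_pos: [0.4494, 0.0352, 0.239]
tcp_rot: [1.0, 0.018, -0.001, -0.002]
contact_force: [0.3, -0.2, 0.2]
opening: 0.5
```

```bash
python3 - <<'E'
from h import *
plan([c2w((-.112,0,.2))])
p,d,i,T=cam('wrist');save('w1',p);W=cloud(d,i,T);np.savez('w1.npz',p=p,W=W)
E
```

```text
pos [0.4494 0.0352 0.239 ] case [-0.0964  0.0084  0.239 ] F [ 0.28 -0.24  0.22] op 0.5 t 1.6833
[0.434 0.026 0.2  ] -> [-0.0156, 0.0085, 0.039]
rot [-0.004, 0.0023, 0.0049]
```

View pics/w1.png

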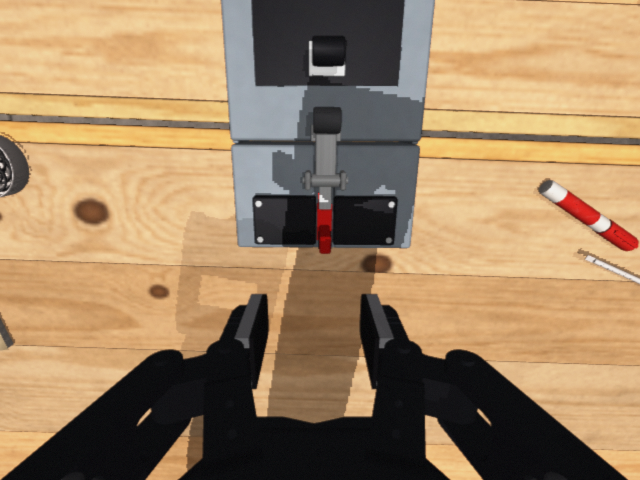

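The wrist view shows the fin at about (325,235), the lug at (327,120), the knob at (328,50), and the jaw centre near column 315. I'll refine the pose from this view.

```bash
python3 - <<'E'
from h import *
z=np.load('w1.npz');W=z['W'];p=z['p'].astype(int)
m=np.zeros((480,640),bool);m[0:262,222:432]=1
red=m&(p[...,0]>120)&(p[...,1]<70)
P=W[red];t=P[P[:,2]>.100];print('fin top',t.mean(0),t.min(0),t.max(0),len(t))
for n,(r0,r1,c0,c1) in dict(lug=(100,136,305,350),knob=(30,80,300,355)).items():
    q=W[r0:r1,c0:c1].reshape(-1,3);h=q[:,2].max();q=q[q[:,2]>h-.006];print(n,h,q.mean(0),np.percentile(q,[2,98],0))
q=m&(W[...,2]>.064)&(W[...,2]<.074);P=W[q]
# side edges
for r in (170,190,210,230):
    c=np.where(q[r])[0];print(r,W[r,c.min()],W[r,c.max()])
c=np.where(q[:,280])[0];print('front',W[c.max(),280]);c=np.where(q[:,380])[0];print('front',W[c.max(),380], np.median(W[150:165,260:300,2]))
for n,pt in dict(fin=(-.112,0,.112),lug=(-.012,0,.108),knob=(.036,0,.112)).items(): print(n,c2w(pt))
E
```

```text
fin top [0.43885023 0.02579339 0.11612495] [0.42706728 0.02131623 0.11097105] [0.52990729 0.03707843 0.38627608] 80
lug 0.3862760802278775 [0.52990729 0.03707843 0.38627608] [[0.52990729 0.03707843 0.38627608]
 [0.52990729 0.03707843 0.38627608]]
knob 0.3862760802278775 [0.52990729 0.03707843 0.38627608] [[0.52990729 0.03707843 0.38627608]
 [0.52990729 0.03707843 0.38627608]]
170 [0.48827333 0.11199319 0.06689583] [ 0.494724   -0.05692361  0.06953379]
190 [0.47020858 0.11039523 0.06891127] [ 0.47630275 -0.05773551  0.06866635]
210 [0.45129694 0.11003884 0.06950385] [ 0.45732925 -0.05824807  0.06887607]
230 [0.43140191 0.10897051 0.06895523] [ 0.43770764 -0.05871685  0.06930182]
front [0.41688682 0.06727618 0.06991191]
front [ 0.41938709 -0.03052327  0.06963654] 0.07033527015635138
fin [0.43405527 0.02628199 0.112     ]
lug [0.53400592 0.02942307 0.108     ]
knob [0.58198224 0.03093079 0.112     ]
```

Call:
carry_out([
  {"delta_pos": [-0.014,0.009,0.02],"delta_rot": [0,0,0],"claw": 50},
  {"delta_pos": [-0.014,0.009,0.06],"delta_rot": [0,0,0],"claw": 50},
  {"delta_pos": [-0.014,0.009,0.09],"delta_rot": [0,0,0],"claw": 50},
  {"delta_pos": [-0.014,0.009,0.11],"delta_rot": [0,0,0],"claw": 45},
  {"delta_pos": [-0.014,0.009,0.125],"delta_rot": [0,0,0],"claw": 40},
  {"delta_pos": [-0.014,0.009,0.133],"delta_rot": [0,0,0],"claw": 30},
  {"delta_pos": [-0.014,0.009,0.133],"delta_rot": [0,0,0],"claw": 25},
  {"delta_pos": [-0.014,0.009,0.133],"delta_rot": [0,0,0],"claw": 25},
])

```text
time: 2.4
eef_pos: [0.4355, 0.0237, 0.1065]
tcp_rot: [1.0, 0.017, -0.001, -0.001]
contact_force: [0.5, 0.1, 0.5]
opening: 0.25
```

```bash
python3 - <<'E'
from h import *
plan([c2w((-.11,0,.105))])
p,d,i,T=cam('wrist');save('w2',p)
print(ctrl.get_state()['contact_force'])
E
```

```text
pos [0.4355 0.0237 0.1065] case [-0.1107 -0.0026  0.1065] F [0.51 0.12 0.52] op 0.25 t 2.4
[0.436 0.026 0.105] -> [0.0007, -0.0026, 0.0016]
rot [-0.0027, 0.0023, 0.0023]
[-0.47477563 -0.61160413  0.84187467]
```

View pics/w2.png

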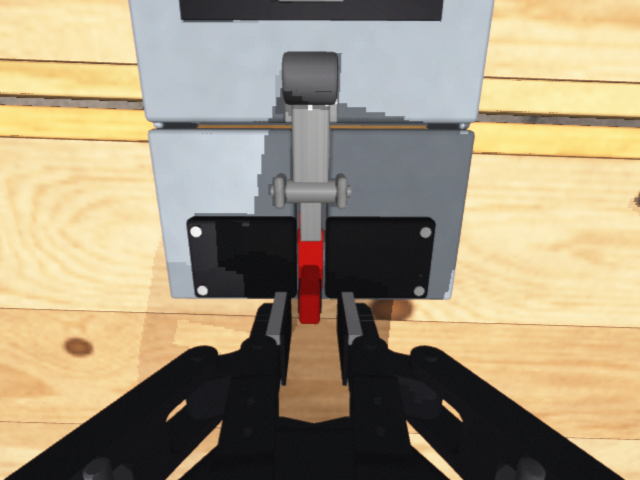

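The fin at column 311 lies between the jaws (mid about 315). I'll shift 1.5 mm to the left and close gently.

Call:
carry_out([
  {"delta_pos": [0,-0.0015,0.001],"delta_rot": [0,0,0],"claw": 20},
  {"delta_pos": [0,-0.0015,0.001],"delta_rot": [0,0,0],"claw": 14},
  {"delta_pos": [0,-0.0015,0.001],"delta_rot": [0,0,0],"claw": 10},
  {"delta_pos": [0,-0.0015,0.001],"delta_rot": [0,0,0],"claw": 5},
  {"delta_pos": [0,-0.0015,0.001],"delta_rot": [0,0,0],"claw": 5},
], force=20)

```text
time: 2.87
eef_pos: [0.4375, 0.025, 0.1082]
tcp_rot: [1.0, 0.017, 0.001, -0.001]
contact_force: [0.2, -0.4, 6.5]
opening: 0.053
```

```bash
python3 - <<'E'
from h import *
plan([]);s=ctrl.get_state();print(s['wrist_torque'],s['contact_force'])
E
```

```text
pos [0.4375 0.025  0.1082] case [-0.1086 -0.0014  0.1082] F [ 0.18 -0.4   6.52] op 0.053 t 2.8667
rot [-0.0014, -0.0025, 0.003]
[-0.02345857  0.19570613 -0.01630036] [ 0.18431996 -0.39895661  6.51592961]
```

```bash
python3 - <<'E'
from h import *
p,d,i,T=cam('wrist');save('w3',p)
p,d,i,T=cam('top');save('t3',cv2.resize(p[200:360,220:430],None,fx=3.7,fy=3.7))
plan([])
E
```

```text
pos [0.4375 0.025  0.1081] case [-0.1086 -0.0014  0.1081] F [-1.19  0.95  5.66] op 0.051 t 2.9667
rot [-0.0014, -0.0025, 0.0031]
```

View pics/w3.png

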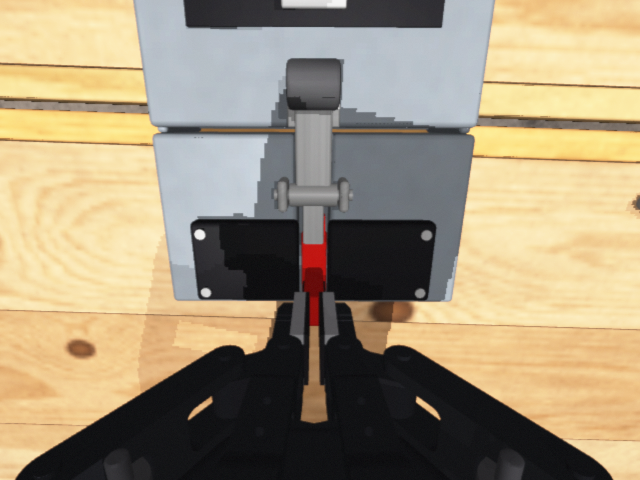

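View pics/t3.png

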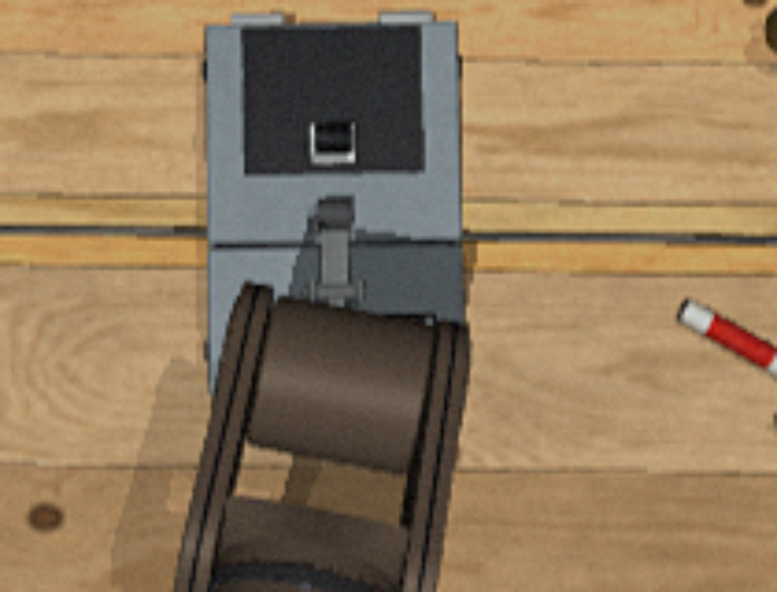

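```bash
python3 - <<'E'
from h import *
p,d,i,T=cam('wrist');W=cloud(d,i,T)
cv2.imwrite('pics/z3.png',cv2.resize(cv2.cvtColor(p[230:400,230:400],cv2.COLOR_RGB2BGR),None,fx=3.5,fy=3.5,interpolation=cv2.INTER_NEAREST))
for r in (260,270,280,290,295,300,310,320,330,345): print(r,[ (c,round(W[r,c,0],3),round(W[r,c,1],3),round(W[r,c,2],3)) for c in (294,302,309,314,319,326,334)])
plan([])
E
```

```text
260 [(294, np.float64(0.448), np.float64(0.036), np.float64(0.081)), (302, np.float64(0.446), np.float64(0.032), np.float64(0.075)), (309, np.float64(0.447), np.float64(0.028), np.float64(0.077)), (314, np.float64(0.446), np.float64(0.025), np.float64(0.075)), (319, np.float64(0.446), np.float64(0.022), np.float64(0.076)), (326, np.float64(0.444), np.float64(0.018), np.float64(0.069)), (334, np.float64(0.448), np.float64(0.014), np.float64(0.08))]
270 [(294, np.float64(0.442), np.float64(0.036), np.float64(0.081)), (302, np.float64(0.44), np.float64(0.031), np.float64(0.077)), (309, np.float64(0.442), np.float64(0.027), np.float64(0.081)), (314, np.float64(0.442), np.float64(0.025), np.float64(0.08)), (319, np.float64(0.443), np.float64(0.022), np.float64(0.081)), (326, np.float64(0.438), np.float64(0.017), np.float64(0.069)), (334, np.float64(0.443), np.float64(0.014), np.float64(0.082))]
280 [(294, np.float64(0.437), np.float64(0.036), np.float64(0.083)), (302, np.float64(0.434), np.float64(0.031), np.float64(0.076)), (309, np.float64(0.442), np.float64(0.027), np.float64(0.094)), 
[... 2834 characters left out ...]
 np.float64(0.447), np.float64(0.02), np.float64(0.147)), (334, np.float64(0.448), np.float64(0.018), np.float64(0.148))]
345 [(294, np.float64(0.448), np.float64(0.032), np.float64(0.158)), (302, np.float64(0.443), np.float64(0.029), np.float64(0.15)), (309, np.float64(0.338), np.float64(0.026), np.float64(0.001)), (314, np.float64(0.337), np.float64(0.021), np.float64(0.0)), (319, np.float64(0.437), np.float64(0.023), np.float64(0.142)), (326, np.float64(0.449), np.float64(0.021), np.float64(0.159)), (334, np.float64(0.449), np.float64(0.018), np.float64(0.158))]
pos [0.4375 0.025  0.1081] case [-0.1086 -0.0014  0.1081] F [-0.39 -0.4   5.82] op 0.047 t 3.0167
rot [-0.0014, -0.0025, 0.0031]
```

View pics/z3.png

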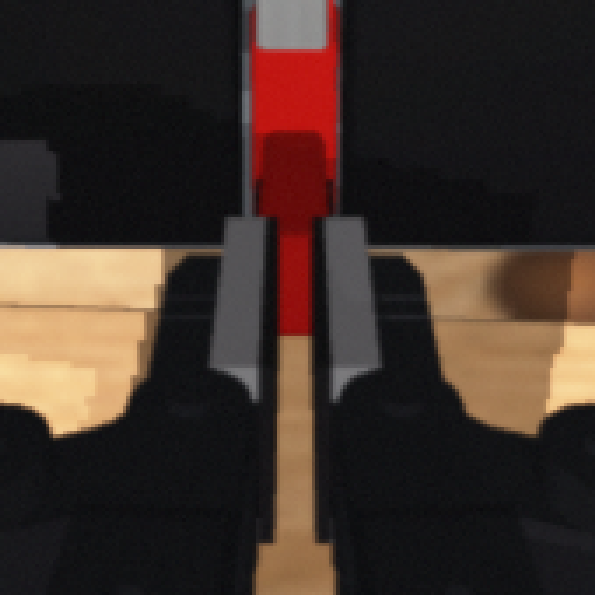

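The fingertips seem to have closed on top of the fin: Fz is about 6 N and the opening is narrower than the fin. I'll lift, open and check where the tips really are.

Call:
carry_out([
  {"delta_pos": [0,0,-0.015],"delta_rot": [0,0,0],"claw": 5},
  {"delta_pos": [0,0,-0.03],"delta_rot": [0,0,0],"claw": 15},
  {"delta_pos": [0,0,-0.03],"delta_rot": [0,0,0],"claw": 15},
  {"delta_pos": [0,0,-0.03],"delta_rot": [0,0,0],"claw": 15},
])

```text
time: 3.35
eef_pos: [0.438, 0.0249, 0.1389]
tcp_rot: [1.0, 0.017, 0.002, -0.0]
contact_force: [0.6, 0.9, -0.4]
opening: 0.146
```

```bash
python3 - <<'E'
from h import *
plan([])
p,d,i,T=cam('wrist');W=cloud(d,i,T);save('w4',p)
Tm=np.array(i['mount'])
Q=cloud(d,i,Tm)  # tool frame
m=(d>0)&(abs(Q[...,0])<.03)&(abs(Q[...,1])<.06)&(Q[...,2]<.03)
m[:285]=0
for r in range(280,345,4):
    c=np.where(m[r]&(np.arange(640)<314))[0]
    if len(c): print(r,np.round(Q[r,c.max()-3],3),np.round(Q[r,c.min()+3],3),c.min(),c.max())
P=W[250:340,270:360].reshape(-1,3)
red=(p[...,0].astype(int)>100)&(p[...,1]<60);R_=W[red];t=R_[(R_[:,2]>.10)&(R_[:,2]<.13)];print('fin',t.mean(0),np.percentile(t,[3,97],0))
E
```

```text
pos [0.438  0.0249 0.1389] case [-0.1081 -0.0015  0.1389] F [ 0.6   0.87 -0.42] op 0.146 t 3.35
rot [-0.0008, -0.0048, 0.0034]
288 [-0.005 -0.002  0.026] [-0.005 -0.003  0.025] 305 313
292 [-0.009 -0.002  0.027] [ 0.011 -0.011 -0.011] 285 313
296 [-0.011 -0.002  0.026] [ 0.01  -0.011 -0.013] 284 313
300 [ 0.01  -0.007 -0.017] [ 0.01  -0.011 -0.017] 283 299
304 [ 0.01  -0.007 -0.02 ] [ 0.006 -0.017 -0.013] 271 299
308 [ 0.01  -0.007 -0.024] [ 0.006 -0.018 -0.017] 268 299
312 [ 0.01  -0.007 -0.026] [ 0.006 -0.018 -0.02 ] 267 299
316 [ 0.01  -0.007 -0.029] [ 0.006 -0.018 -0.023] 265 299
320 [ 0.009 -0.006 -0.031] [ 0.006 -0.018 -0.026] 265 300
324 [ 0.007 -0.006 -0.032] [ 0.005 -0.019 -0.028] 263 300
328 [ 0.007 -0.006 -0.033] [ 0.007 -0.018 -0.033] 262 300
332 [ 0.009 -0.006 -0.039] [ 0.006 -0.019 -0.034] 261 299
336 [ 0.006 -0.006 -0.038] [ 0.011 -0.017 -0.044] 260 299
340 [ 0.006 -0.006 -0.04 ] [ 0.011 -0.018 -0.047] 256 299
344 [ 0.005 -0.006 -0.041] [ 0.01  -0.019 -0.049] 253 299
fin [0.43517828 0.02476706 0.11259668] [[0.4278836  0.02044708 0.11118437]
 [0.44220131 0.02892834 0.11395701]]
```

View pics/w4.png

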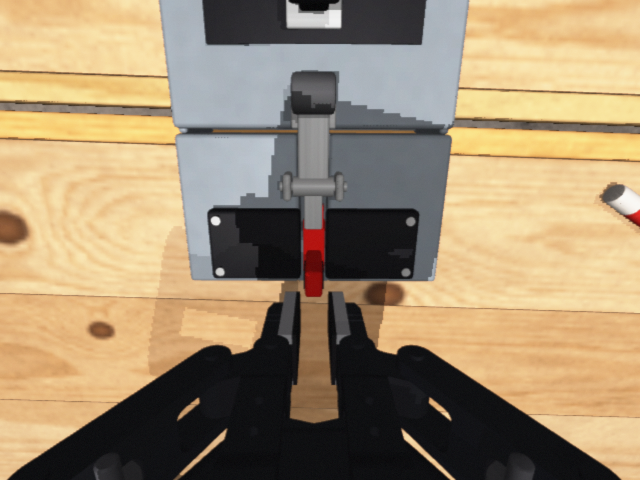

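By both depth and contact, the fingertips sit about 8–10 mm behind the reported TCP, not 17 mm ahead of it. I'll go down in stages and watch the force.

Call:
carry_out([
  {"delta_pos": [-0.002,0,0.01],"delta_rot": [0,0,0],"claw": 28},
  {"delta_pos": [-0.002,0,0.02],"delta_rot": [0,0,0],"claw": 28},
  {"delta_pos": [-0.002,0,0.03],"delta_rot": [0,0,0],"claw": 28},
  {"delta_pos": [-0.002,0,0.038],"delta_rot": [0,0,0],"claw": 28},
  {"delta_pos": [-0.002,0,0.042],"delta_rot": [0,0,0],"claw": 28},
  {"delta_pos": [-0.002,0,0.042],"delta_rot": [0,0,0],"claw": 28},
])

```text
time: 3.9
eef_pos: [0.434, 0.0252, 0.0938]
tcp_rot: [1.0, 0.017, -0.001, -0.001]
contact_force: [0.7, 0.4, -0.1]
opening: 0.281
```

Call:
carry_out([
  {"delta_pos": [0,0,0.004],"delta_rot": [0,0,0],"claw": 28},
  {"delta_pos": [0,0,0.006],"delta_rot": [0,0,0],"claw": 28},
])

```text
time: 4.07
eef_pos: [0.4339, 0.0253, 0.0874]
tcp_rot: [1.0, 0.017, -0.001, -0.001]
contact_force: [0.0, 0.9, 0.4]
opening: 0.282
```

```bash
python3 - <<'E'
from h import *
plan([])
p,d,i,T=cam('wrist');W=cloud(d,i,T);save('w5',p)
Q=cloud(d,i,np.array(i['mount']))
for c in (275,278,281,284,287,344,348,352):
    print(c,[np.round(W[r,c],3).tolist() for r in range(284,304,4)])
E
```

```text
pos [0.4339 0.0253 0.0874] case [-0.1122 -0.001   0.0874] F [0.01 0.89 0.43] op 0.282 t 4.0667
rot [-0.0023, 0.0017, 0.0031]
275 [[0.44, 0.044, 0.082], [0.437, 0.044, 0.08], [0.444, 0.042, 0.097], [0.443, 0.042, 0.1], [0.443, 0.042, 0.104]]
278 [[0.44, 0.043, 0.081], [0.437, 0.043, 0.081], [0.444, 0.041, 0.097], [0.443, 0.041, 0.1], [0.444, 0.04, 0.105]]
281 [[0.44, 0.041, 0.081], [0.438, 0.041, 0.082], [0.443, 0.04, 0.096], [0.443, 0.04, 0.1], [0.443, 0.039, 0.103]]
284 [[0.44, 0.04, 0.081], [0.438, 0.04, 0.082], [0.444, 0.038, 0.097], [0.443, 0.038, 0.1], [0.443, 0.038, 0.104]]
287 [[0.44, 0.038, 0.081], [0.438, 0.038, 0.081], [0.443, 0.037, 0.095], [0.441, 0.037, 0.096], [0.439, 0.037, 0.096]]
344 [[0.441, 0.01, 0.081], [0.438, 0.01, 0.081], [0.444, 0.012, 0.097], [0.445, 0.012, 0.101], [0.445, 0.012, 0.104]]
348 [[0.441, 0.008, 0.082], [0.439, 0.008, 0.082], [0.444, 0.01, 0.096], [0.445, 0.01, 0.101], [0.445, 0.011, 0.105]]
352 [[0.441, 0.006, 0.082], [0.439, 0.006, 0.082], [0.445, 0.008, 0.097], [0.445, 0.009, 0.101], [0.444, 0.009, 0.104]]
```

View pics/w5.png

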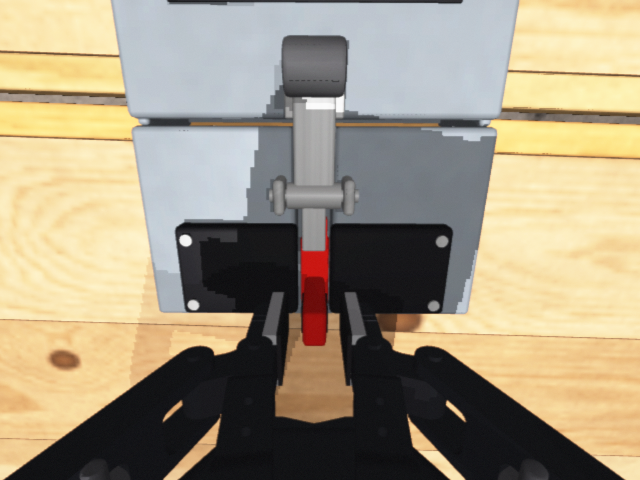

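Tips are at z ≈ 0.095, about 17 mm below the fin's top, with the fin (col 314) centred between the jaws (286..344). Going 3 mm lower and closing.

Call:
carry_out([
  {"delta_pos": [0,0,0.003],"delta_rot": [0,0,0],"claw": 22},
  {"delta_pos": [0,0,0.003],"delta_rot": [0,0,0],"claw": 14},
  {"delta_pos": [0,0,0.003],"delta_rot": [0,0,0],"claw": 9},
  {"delta_pos": [0,0,0.003],"delta_rot": [0,0,0],"claw": 5},
  {"delta_pos": [0,0,0.003],"delta_rot": [0,0,0],"claw": 5},
], force=25)

```text
time: 4.53
eef_pos: [0.4335, 0.0253, 0.084]
tcp_rot: [1.0, 0.017, -0.001, -0.001]
contact_force: [0.7, -0.6, -2.6]
opening: 0.11
```

```bash
python3 - <<'E'
from h import *
plan([]);print(ctrl.get_state()['wrist_torque'])
p,d,i,T=cam('wrist');W=cloud(d,i,T);save('w6',p)
print([ (ctrl.read_camera('wrist'),np.round(ctrl.get_state()['contact_force'],2))[1] for _ in range(3)])
E
```

```text
pos [0.4335 0.0253 0.084 ] case [-0.1126 -0.001   0.084 ] F [ 0.7 -0.6 -2.6] op 0.11 t 4.5333
rot [-0.0023, 0.0023, 0.0031]
[-0.09192082 -0.11096887 -0.07794134]
[array([-0.15, -0.19, -1.99]), array([ 0.17, -0.33, -2.5 ]), array([ 1.07, -0.54, -3.38])]
```

View pics/w6.png

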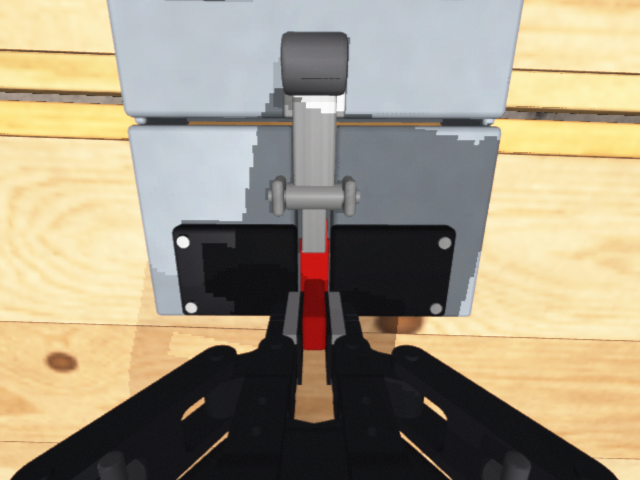

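The fin is gripped (opening 0.11, about 10 mm). Now feeling left (tool −y) in small steps.

Call:
carry_out([
  {"delta_pos": [0,-0.0005,0],"delta_rot": [0,0,0],"claw": 5},
  {"delta_pos": [0,-0.001,0],"delta_rot": [0,0,0],"claw": 5},
  {"delta_pos": [0,-0.0015,0],"delta_rot": [0,0,0],"claw": 5},
  {"delta_pos": [0,-0.0015,0],"delta_rot": [0,0,0],"claw": 5},
])

```text
time: 5.07
eef_pos: [0.4335, 0.0267, 0.084]
tcp_rot: [1.0, 0.017, -0.001, -0.001]
contact_force: [-0.4, -2.5, -2.3]
opening: 0.112
```

Call:
carry_out([
  {"delta_pos": [0,-0.0005,0],"delta_rot": [0,0,0],"claw": 5},
  {"delta_pos": [0,-0.001,0],"delta_rot": [0,0,0],"claw": 5},
  {"delta_pos": [0,-0.001,0],"delta_rot": [0,0,0],"claw": 5},
])

```text
time: 5.32
eef_pos: [0.4335, 0.0278, 0.084]
tcp_rot: [1.0, 0.017, -0.001, -0.001]
contact_force: [0.4, -0.8, -2.4]
opening: 0.109
```

Call:
carry_out([
  {"delta_pos": [0,-0.0005,0],"delta_rot": [0,0,0],"claw": 5},
  {"delta_pos": [0,-0.001,0],"delta_rot": [0,0,0],"claw": 5},
  {"delta_pos": [0,-0.001,0],"delta_rot": [0,0,0],"claw": 5},
])

```text
time: 5.57
eef_pos: [0.4334, 0.0289, 0.084]
tcp_rot: [1.0, 0.017, -0.001, -0.001]
contact_force: [0.3, -2.2, -2.3]
opening: 0.11
```

Call:
carry_out([
  {"delta_pos": [0,-0.0005,0],"delta_rot": [0,0,0],"claw": 5},
  {"delta_pos": [0,-0.001,0],"delta_rot": [0,0,0],"claw": 5},
  {"delta_pos": [0,-0.001,0],"delta_rot": [0,0,0],"claw": 5},
])

```text
time: 5.82
eef_pos: [0.4334, 0.03, 0.084]
tcp_rot: [1.0, 0.017, -0.001, -0.001]
contact_force: [-0.5, -1.3, -3.0]
opening: 0.112
```

Call:
carry_out([
  {"delta_pos": [0,-0.0005,0],"delta_rot": [0,0,0],"claw": 5},
  {"delta_pos": [0,-0.001,0],"delta_rot": [0,0,0],"claw": 5},
  {"delta_pos": [0,-0.001,0],"delta_rot": [0,0,0],"claw": 5},
])

```text
time: 6.07
eef_pos: [0.4334, 0.0309, 0.084]
tcp_rot: [1.0, 0.018, -0.001, -0.001]
contact_force: [-0.5, -3.1, -2.4]
opening: 0.112
```

Call:
carry_out([
  {"delta_pos": [0,-0.0005,0],"delta_rot": [0,0,0],"claw": 5},
  {"delta_pos": [0,-0.001,0],"delta_rot": [0,0,0],"claw": 5},
  {"delta_pos": [0,-0.001,0],"delta_rot": [0,0,0],"claw": 5},
])

```text
time: 6.32
eef_pos: [0.4334, 0.0314, 0.084]
tcp_rot: [1.0, 0.018, -0.001, -0.0]
contact_force: [-0.6, -5.7, -3.3]
opening: 0.112
```

The force rose to 5.7 N over about 1 mm, so the left side is the blocked one. Going right (tool +y).

Call:
carry_out([
  {"delta_pos": [0,0.001,0],"delta_rot": [0,0,0],"claw": 5},
  {"delta_pos": [0,0.0025,0],"delta_rot": [0,0,0],"claw": 5},
  {"delta_pos": [0,0.0045,0],"delta_rot": [0,0,0],"claw": 5},
  {"delta_pos": [0,0.0065,0],"delta_rot": [0,0,0],"claw": 5},
  {"delta_pos": [0,0.0085,0],"delta_rot": [0,0,0],"claw": 5},
  {"delta_pos": [0,0.0105,0],"delta_rot": [0,0,0],"claw": 5},
  {"delta_pos": [0,0.012,0],"delta_rot": [0,0,0],"claw": 5},
  {"delta_pos": [0,0.012,0],"delta_rot": [0,0,0],"claw": 5},
])

```text
time: 6.98
eef_pos: [0.4337, 0.0191, 0.084]
tcp_rot: [1.0, 0.018, -0.001, -0.0]
contact_force: [-0.7, 1.5, -0.9]
opening: 0.113
```

Call:
carry_out([
  {"delta_pos": [0,0.001,0],"delta_rot": [0,0,0],"claw": 5},
  {"delta_pos": [0,0.002,0],"delta_rot": [0,0,0],"claw": 5},
  {"delta_pos": [0,0.003,0],"delta_rot": [0,0,0],"claw": 5},
  {"delta_pos": [0,0.003,0],"delta_rot": [0,0,0],"claw": 5},
])

```text
time: 7.32
eef_pos: [0.4338, 0.0159, 0.084]
tcp_rot: [1.0, 0.017, -0.001, -0.0]
contact_force: [0.7, 0.9, -1.6]
opening: 0.111
```

Call:
carry_out([
  {"delta_pos": [0,0.001,0],"delta_rot": [0,0,0],"claw": 5},
  {"delta_pos": [0,0.002,0],"delta_rot": [0,0,0],"claw": 5},
  {"delta_pos": [0,0.002,0],"delta_rot": [0,0,0],"claw": 5},
])

```text
time: 7.57
eef_pos: [0.4339, 0.0138, 0.084]
tcp_rot: [1.0, 0.018, -0.001, -0.0]
contact_force: [-1.1, 1.4, -2.5]
opening: 0.113
```

Call:
carry_out([
  {"delta_pos": [0,0.0005,0],"delta_rot": [0,0,0],"claw": 5},
  {"delta_pos": [0,0.001,0],"delta_rot": [0,0,0],"claw": 5},
  {"delta_pos": [0,0.001,0],"delta_rot": [0,0,0],"claw": 5},
])

```text
time: 7.82
eef_pos: [0.4339, 0.0127, 0.084]
tcp_rot: [1.0, 0.018, -0.001, -0.0]
contact_force: [0.6, 1.1, -1.8]
opening: 0.112
```

Call:
carry_out([
  {"delta_pos": [0,0.0005,0],"delta_rot": [0,0,0],"claw": 5},
  {"delta_pos": [0,0.001,0],"delta_rot": [0,0,0],"claw": 5},
  {"delta_pos": [0,0.001,0],"delta_rot": [0,0,0],"claw": 5},
])

```text
time: 8.07
eef_pos: [0.4339, 0.0116, 0.084]
tcp_rot: [1.0, 0.017, -0.001, 0.0]
contact_force: [0.0, 0.9, -1.5]
opening: 0.113
```

Call:
carry_out([
  {"delta_pos": [0,0.0005,0],"delta_rot": [0,0,0],"claw": 5},
  {"delta_pos": [0,0.001,0],"delta_rot": [0,0,0],"claw": 5},
  {"delta_pos": [0,0.001,0],"delta_rot": [0,0,0],"claw": 5},
])

```text
time: 8.32
eef_pos: [0.434, 0.0106, 0.084]
tcp_rot: [1.0, 0.017, -0.001, 0.0]
contact_force: [-0.6, 0.5, -1.8]
opening: 0.113
```

Call:
carry_out([
  {"delta_pos": [0,0.0005,0],"delta_rot": [0,0,0],"claw": 5},
  {"delta_pos": [0,0.001,0],"delta_rot": [0,0,0],"claw": 5},
  {"delta_pos": [0,0.001,0],"delta_rot": [0,0,0],"claw": 5},
])

```text
time: 8.57
eef_pos: [0.434, 0.0095, 0.084]
tcp_rot: [1.0, 0.017, -0.001, -0.0]
contact_force: [-0.1, 2.0, -2.7]
opening: 0.111
```

Call:
carry_out([
  {"delta_pos": [0,0.0005,0],"delta_rot": [0,0,0],"claw": 5},
  {"delta_pos": [0,0.001,0],"delta_rot": [0,0,0],"claw": 5},
  {"delta_pos": [0,0.001,0],"delta_rot": [0,0,0],"claw": 5},
])

```text
time: 8.82
eef_pos: [0.434, 0.009, 0.084]
tcp_rot: [1.0, 0.017, -0.001, -0.001]
contact_force: [-0.4, 5.2, -2.0]
opening: 0.109
```

Call:
carry_out([
  {"delta_pos": [0,0.0005,0],"delta_rot": [0,0,0],"claw": 5},
  {"delta_pos": [0,0.001,0],"delta_rot": [0,0,0],"claw": 5},
  {"delta_pos": [0,0.001,0],"delta_rot": [0,0,0],"claw": 5},
])

```text
time: 9.07
eef_pos: [0.434, 0.0086, 0.084]
tcp_rot: [1.0, 0.017, -0.001, -0.001]
contact_force: [-0.6, 5.3, -1.7]
opening: 0.109
```

The end stop is felt at 5.3 N. One more small press to be safely above 2 N net of friction, held.

Call:
carry_out([
  {"delta_pos": [0,0.001,0],"delta_rot": [0,0,0],"claw": 5},
  {"delta_pos": [0,0.0015,0],"delta_rot": [0,0,0],"claw": 5},
  {"delta_pos": [0,0.0015,0],"delta_rot": [0,0,0],"claw": 5},
  {"delta_pos": [0,0.0015,0],"delta_rot": [0,0,0],"claw": 5},
])

```text
time: 9.4
eef_pos: [0.434, 0.0082, 0.084]
tcp_rot: [1.0, 0.017, -0.001, -0.003]
contact_force: [0.3, 8.2, -0.7]
opening: 0.112
```

Call:
carry_out([
  {"delta_pos": [0,-0.0005,0],"delta_rot": [0,0,0],"claw": 5},
  {"delta_pos": [0,-0.0005,0],"delta_rot": [0,0,0],"claw": 15},
  {"delta_pos": [0,-0.0005,0],"delta_rot": [0,0,0],"claw": 25},
  {"delta_pos": [0,-0.0005,0],"delta_rot": [0,0,0],"claw": 28},
  {"delta_pos": [0,-0.0005,-0.02],"delta_rot": [0,0,0],"claw": 28},
  {"delta_pos": [0,-0.0005,-0.06],"delta_rot": [0,0,0],"claw": 35},
  {"delta_pos": [0,-0.0005,-0.09],"delta_rot": [0,0,0],"claw": 45},
  {"delta_pos": [0,-0.0005,-0.09],"delta_rot": [0,0,0],"claw": 45},
])

```text
time: 10.07
eef_pos: [0.4388, 0.0067, 0.1816]
tcp_rot: [1.0, 0.017, 0.005, -0.0]
contact_force: [-0.0, -0.4, 1.0]
opening: 0.454
```

```bash
python3 - <<'E'
from h import *
plan([c2w((-.012,0,.18)),c2w((-.012,0,.085))])
p,d,i,T=cam('wrist');save('w7',p);W=cloud(d,i,T);np.savez('w7.npz',p=p,W=W)
red=(p[...,0].astype(int)>100)&(p[...,1]<60);R_=W[red];t=R_[(R_[:,2]>.10)&(R_[:,2]<.13)];print('fin',t.mean(0),np.percentile(t,[3,97],0), w2c(t.mean(0)))
E
```

```text
pos [0.4388 0.0067 0.1816] case [-0.1078 -0.0198  0.1816] F [-0.04 -0.43  0.99] op 0.454 t 10.0667
[0.534 0.029 0.18 ] -> [0.0959, -0.0196, 0.0027]
[0.534 0.029 0.085] -> [0.0948, -0.0195, 0.0977]
rot [-0.0007, -0.011, 0.0021]
fin [0.43562989 0.00912523 0.11262955] [[0.42810648 0.00486013 0.11115598]
 [0.44269982 0.01345074 0.11389266]] [-0.11096506 -0.01719776  0.11262955]
```

View pics/w7.png

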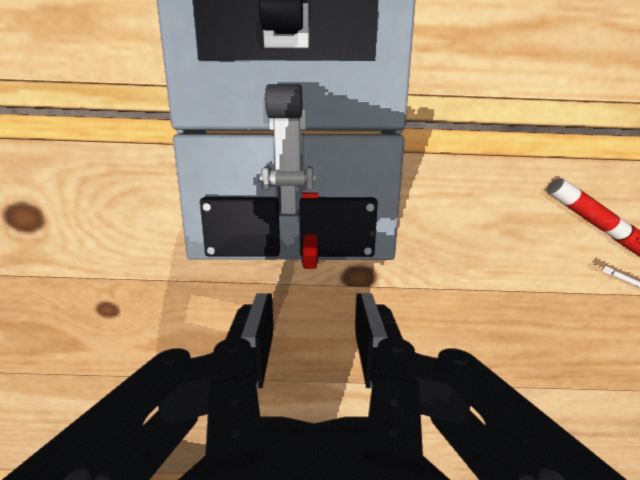

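The fin (310,250) is now well right of the latch tail (288,210). Measuring the lug and knob.

```bash
python3 - <<'E'
from h import *
z=np.load('w7.npz');W=z['W']
for n,(r0,r1,c0,c1) in dict(lug=(80,120,255,312),knob=(0,50,245,320)).items():
    q=W[r0:r1,c0:c1].reshape(-1,3);q=q[(q[:,2]>.100)&(q[:,2]<.118)]
    print(n,len(q),q.mean(0),np.percentile(q,[3,97],0).round(4).tolist(), w2c(q.mean(0)))
E
```

```text
lug 1195 [0.53402232 0.02800101 0.10612608] [[0.5254, 0.0177, 0.1011], [0.5428, 0.0383, 0.1089]] [-0.01202828 -0.00142188  0.10612608]
knob 1316 [0.57799611 0.02920739 0.10968681] [[0.5725, 0.018, 0.1029], [0.5842, 0.0406, 0.113]] [ 0.03196171 -0.00159734  0.10968681]
```

```bash
sed -i 's/O=np.array(.*/O=np.array([.546,.0284,0])/' h.py; python3 - <<'E'
from h import *
plan([c2w((-.012,0,.18)),c2w((-.012,0,.081))])
E
```

```text
pos [0.4373 0.007  0.1786] case [-0.1093 -0.018   0.1786] F [ 0.61 -0.68 -1.08] op 0.452 t 10.1167
[0.534 0.028 0.18 ] -> [0.0974, -0.0178, -0.0007]
[0.534 0.028 0.081] -> [0.0967, -0.0176, 0.0983]
rot [-0.0019, -0.0067, 0.0019]
```

Call:
carry_out([
  {"delta_pos": [0.035,-0.006,0],"delta_rot": [0,-0.003,0],"claw": 45},
  {"delta_pos": [0.07,-0.012,0],"delta_rot": [0,-0.006,0],"claw": 45},
  {"delta_pos": [0.097,-0.0177,0.01],"delta_rot": [0,-0.006,0],"claw": 45},
  {"delta_pos": [0.097,-0.0177,0.04],"delta_rot": [0,-0.006,0],"claw": 45},
  {"delta_pos": [0.097,-0.0177,0.07],"delta_rot": [0,-0.006,0],"claw": 45},
  {"delta_pos": [0.097,-0.0177,0.088],"delta_rot": [0,-0.006,0],"claw": 45},
  {"delta_pos": [0.097,-0.0177,0.096],"delta_rot": [0,-0.006,0],"claw": 45},
  {"delta_pos": [0.097,-0.0177,0.096],"delta_rot": [0,-0.006,0],"claw": 45},
])

```text
time: 10.78
eef_pos: [0.5318, 0.0282, 0.0798]
tcp_rot: [1.0, 0.017, -0.003, -0.001]
contact_force: [-0.7, -0.5, -0.2]
opening: 0.452
```

```bash
python3 - <<'E'
from h import *
plan([c2w((-.012,0,.081))])
p,d,i,T=cam('wrist');save('w8',p);W=cloud(d,i,T);np.savez('w8.npz',p=p,W=W)
E
```

```text
pos [0.5318 0.0282 0.0798] case [-0.0142  0.0002  0.0798] F [-0.66 -0.45 -0.21] op 0.452 t 10.7833
[0.534 0.028 0.081] -> [0.0022, 0.0002, -0.0012]
rot [-0.0026, 0.006, 0.0019]
```

View pics/w8.png

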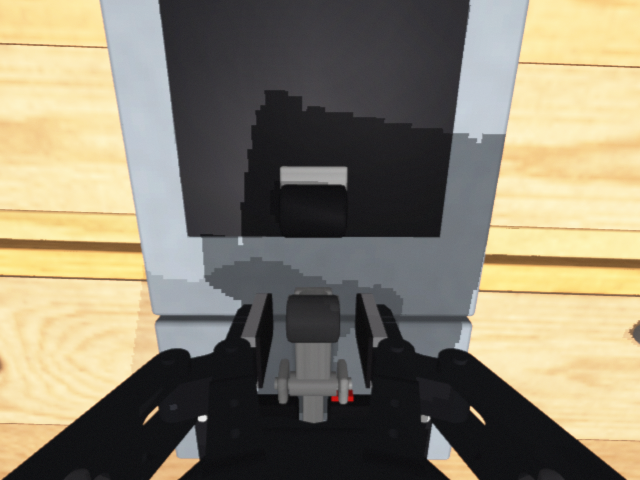

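The lug (287–340, 292–342) is centred between the jaws (270..358). Closing.

Call:
carry_out([
  {"delta_pos": [0.002,0,0],"delta_rot": [0,0.005,0],"claw": 38},
  {"delta_pos": [0.002,0,0],"delta_rot": [0,0.005,0],"claw": 30},
  {"delta_pos": [0.002,0,0],"delta_rot": [0,0.005,0],"claw": 22},
  {"delta_pos": [0.002,0,0],"delta_rot": [0,0.005,0],"claw": 18},
  {"delta_pos": [0.002,0,0],"delta_rot": [0,0.005,0],"claw": 18},
], force=30)

```text
time: 11.25
eef_pos: [0.5367, 0.0285, 0.0837]
tcp_rot: [1.0, 0.017, 0.003, -0.001]
contact_force: [1.3, 3.5, 4.7]
opening: 0.25
```

```bash
python3 - <<'E'
from h import *
# lug displacement for latch angles
s=ctrl.get_state();Q=R.from_quat(s['tcp_rot'])
plan([])
a0=np.arctan2(18,50);r=np.hypot(18,50)/1000
for a in np.arange(.1,1.5,.1):
    c=np.array([r*(np.cos(a0+a)-np.cos(a0)),0,r*(np.sin(a0+a)-np.sin(a0))])
    print(round(a,2),np.round(Q.inv().apply(R.from_euler('z',YAW).apply(c)),4).tolist())
E
```

```text
pos [0.5367 0.0285 0.0837] case [-0.0093  0.0004  0.0837] F [1.26 3.52 4.7 ] op 0.25 t 11.25
rot [-0.0026, -0.0064, 0.0019]
0.1 [-0.002, -0.0, -0.0049]
0.2 [-0.0045, -0.0, -0.0096]
0.3 [-0.0075, -0.0, -0.014]
0.4 [-0.0108, -0.0001, -0.0181]
0.5 [-0.0146, -0.0001, -0.0219]
0.6 [-0.0187, -0.0001, -0.0252]
0.7 [-0.0232, -0.0001, -0.0281]
0.8 [-0.0279, -0.0001, -0.0306]
0.9 [-0.0328, -0.0001, -0.0326]
1.0 [-0.0379, -0.0002, -0.034]
1.1 [-0.0431, -0.0002, -0.035]
1.2 [-0.0484, -0.0002, -0.0354]
1.3 [-0.0537, -0.0002, -0.0353]
1.4 [-0.059, -0.0002, -0.0347]
```

Call:
carry_out([
  {"delta_pos": [-0.002,0,-0.005],"delta_rot": [0,-0.006,0],"claw": 18},
  {"delta_pos": [-0.0045,0,-0.0096],"delta_rot": [0,-0.006,0],"claw": 18},
  {"delta_pos": [-0.0075,0,-0.014],"delta_rot": [0,-0.006,0],"claw": 18},
  {"delta_pos": [-0.0108,0,-0.0181],"delta_rot": [0,-0.006,0],"claw": 18},
  {"delta_pos": [-0.0108,0,-0.0181],"delta_rot": [0,-0.006,0],"claw": 18},
])

```text
time: 11.67
eef_pos: [0.5242, 0.0283, 0.1015]
tcp_rot: [1.0, 0.017, -0.001, -0.001]
contact_force: [-1.8, 2.6, -4.4]
opening: 0.248
```

```bash
python3 - <<'E'
from h import *
plan([])
p,d,i,T=cam('wrist');save('w9',p)
E
```

```text
pos [0.5242 0.0283 0.1015] case [-0.0218  0.0006  0.1015] F [-1.8   2.6  -4.38] op 0.248 t 11.6667
rot [-0.003, 0.0022, 0.0019]
```

View pics/w9.png

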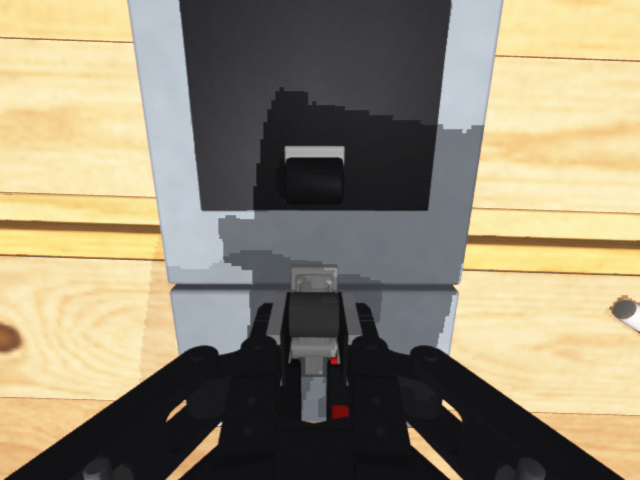

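The latch is lifting with the lug held. Continuing along the arc.

Call:
carry_out([
  {"delta_pos": [-0.0038,0,-0.0038],"delta_rot": [0,0,0],"claw": 18},
  {"delta_pos": [-0.0079,0,-0.0071],"delta_rot": [0,0,0],"claw": 18},
  {"delta_pos": [-0.0124,0,-0.01],"delta_rot": [0,0,0],"claw": 18},
  {"delta_pos": [-0.0171,0,-0.0125],"delta_rot": [0,0,0],"claw": 18},
  {"delta_pos": [-0.022,0,-0.0145],"delta_rot": [0,0,0],"claw": 18},
  {"delta_pos": [-0.0271,0,-0.0159],"delta_rot": [0,0,0],"claw": 18},
  {"delta_pos": [-0.0323,0,-0.0169],"delta_rot": [0,0,0],"claw": 18},
  {"delta_pos": [-0.0376,0,-0.0173],"delta_rot": [0,0,0],"claw": 18},
])

```text
time: 12.38
eef_pos: [0.4876, 0.027, 0.1201]
tcp_rot: [1.0, 0.016, 0.001, -0.002]
contact_force: [4.4, 4.0, -4.4]
opening: 0.248
```

```bash
python3 - <<'E'
from h import *
plan([])
p,d,i,T=cam('wrist');save('w10',p)
E
```

```text
pos [0.4876 0.027  0.1201] case [-0.0584  0.0005  0.1201] F [ 4.43  4.02 -4.37] op 0.248 t 12.3833
rot [-0.0032, -0.0017, 0.0015]
```

View pics/w10.png

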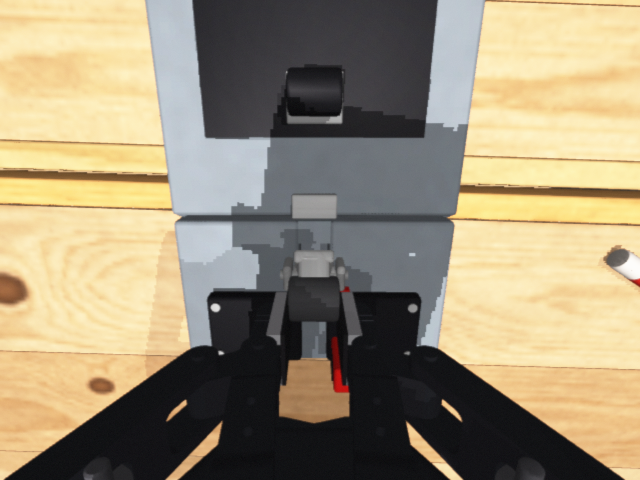

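Call:
carry_out([
  {"delta_pos": [-0.0053,0,0.0001],"delta_rot": [0,0,0],"claw": 18},
  {"delta_pos": [-0.0106,0,0.0007],"delta_rot": [0,0,0],"claw": 18},
  {"delta_pos": [-0.0157,0,0.0017],"delta_rot": [0,0,0],"claw": 18},
  {"delta_pos": [-0.018,0,0.0023],"delta_rot": [0,0,0],"claw": 18},
  {"delta_pos": [-0.018,0,0.0023],"delta_rot": [0,0,0],"claw": 18},
  {"delta_pos": [-0.018,0,0.0023],"delta_rot": [0,0,0],"claw": 18},
])

```text
time: 12.93
eef_pos: [0.4705, 0.0265, 0.1202]
tcp_rot: [1.0, 0.017, 0.003, -0.001]
contact_force: [2.6, 4.5, -1.5]
opening: 0.248
```

```bash
python3 - <<'E'
from h import *
plan([])
p,d,i,T=cam('wrist');save('w11',p);W=cloud(d,i,T)
r=W[265:340,285:345].reshape(-1,3);q=r[(r[:,2]>.118)&(r[:,2]<.15)];print(len(q),w2c(q.mean(0)),q[:,2].max())
E
```

```text
pos [0.4705 0.0265 0.1202] case [-0.0755  0.0005  0.1202] F [ 2.63  4.48 -1.45] op 0.248 t 12.9333
rot [-0.0029, -0.0054, 0.0018]
2950 [-6.14116565e-02 -1.14375285e-05  1.40075176e-01] 0.14999329689453308
```

View pics/w11.png

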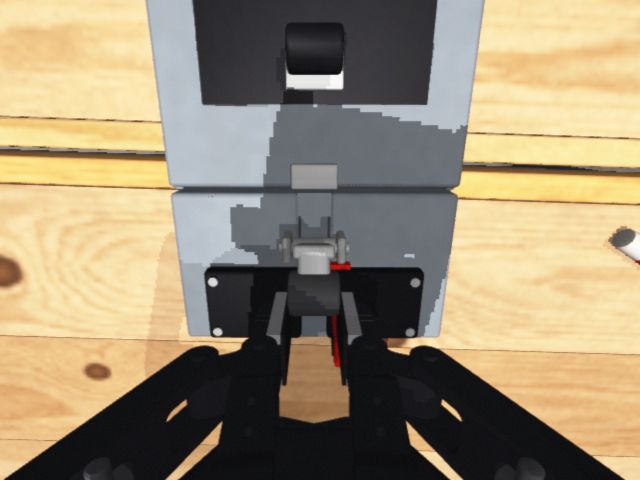

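The latch stands about upright (roughly 1.5 rad). Releasing and rising.

Call:
carry_out([
  {"delta_pos": [0,0,0],"delta_rot": [0,0,0],"claw": 25},
  {"delta_pos": [0,0,0],"delta_rot": [0,0,0],"claw": 32},
  {"delta_pos": [0,0,0],"delta_rot": [0,0,0],"claw": 40},
  {"delta_pos": [0,0,-0.01],"delta_rot": [0,0,0],"claw": 45},
  {"delta_pos": [0,0,-0.03],"delta_rot": [0,0,0],"claw": 45},
  {"delta_pos": [0,0,-0.065],"delta_rot": [0,0,0],"claw": 45},
  {"delta_pos": [0,0,-0.085],"delta_rot": [0,0,0],"claw": 45},
  {"delta_pos": [0,0,-0.085],"delta_rot": [0,0,0],"claw": 45},
])

```text
time: 13.65
eef_pos: [0.4733, 0.0253, 0.2124]
tcp_rot: [1.0, 0.017, 0.008, 0.0]
contact_force: [0.6, 0.6, 0.5]
opening: 0.449
```

```bash
python3 - <<'E'
from h import *
plan([c2w((.034,0,.20)),c2w((.034,0,.086))])
p,d,i,T=cam('wrist');save('w12',p);W=cloud(d,i,T)
m=(W[...,2]>.1)&(W[...,2]<.15);m[:,:250]=0;m[:,380:]=0
n,l,st,c=cv2.connectedComponentsWithStats(m.astype(np.uint8))
for k in range(1,n):
    if st[k][4]>60: q=W[l==k];print(st[k],w2c(q.mean(0)).round(4),w2c(q.min(0)).round(4),w2c(q.max(0)).round(4))
E
```

```text
pos [0.4733 0.0253 0.2124] case [-0.0727 -0.0008  0.2124] F [0.57 0.61 0.5 ] op 0.449 t 13.65
[0.58  0.029 0.2  ] -> [0.1065, -0.0006, 0.0141]
[0.58  0.029 0.086] -> [0.1047, -0.0006, 0.1281]
rot [0.0003, -0.0162, 0.002]
[ 294   69   36   32 1099] [0.0355 0.0004 0.11  ] [ 0.0258 -0.0116  0.1014] [0.0466 0.0122 0.1138]
[ 295  206   33   46 1311] [-0.0573  0.0004  0.1385] [-0.0738 -0.0101  0.1055] [-0.0421  0.0109  0.1449]
[324 271  15  25 319] [-0.1098 -0.0152  0.1103] [-0.12   -0.0211  0.1003] [-0.1029 -0.0099  0.1148]
```

View pics/w12.png

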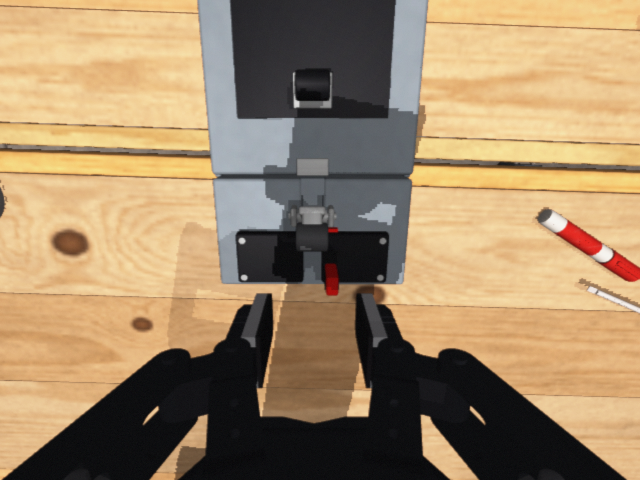

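The lug looks to sit at about x −64 mm, which suggests only about 1.26 rad, so the grip slipped on the arc. I'll measure it better.

```bash
python3 - <<'E'
from h import *
p,d,i,T=cam('wrist');W=cloud(d,i,T)
C=(W-O)@R.from_euler('z',YAW).as_matrix()
print([(r,np.round(C[r,312],3).tolist()) for r in range(196,262,3)])
p,d,i,T=cam('scene');W=cloud(d,i,T);C=(W-O)@R.from_euler('z',YAW).as_matrix()
m=(C[...,0]>-.1)&(C[...,0]<-.03)&(abs(C[...,1])<.012)&(C[...,2]>.122)&(C[...,2]<.16)
q=C[m];print(len(q),q.mean(0),q.min(0),q.max(0));cv2.imwrite('pics/s12.png',cv2.resize(cv2.cvtColor(p[180:330,250:420],cv2.COLOR_RGB2BGR),None,fx=4,fy=4))
E
```

```text
[(196, [-0.053, 0.001, 0.045]), (199, [-0.056, 0.001, 0.044]), (202, [-0.058, 0.001, 0.046]), (205, [-0.043, 0.0, 0.131]), (208, [-0.045, 0.0, 0.134]), (211, [-0.047, 0.0, 0.133]), (214, [-0.049, 0.0, 0.133]), (217, [-0.051, 0.0, 0.134]), (220, [-0.053, 0.0, 0.135]), (223, [-0.054, 0.0, 0.138]), (226, [-0.056, 0.0, 0.139]), (229, [-0.057, 0.0, 0.141]), (232, [-0.059, 0.0, 0.141]), (235, [-0.061, 0.0, 0.143]), (238, [-0.063, 0.0, 0.143]), (241, [-0.065, 0.0, 0.143]), (244, [-0.067, 0.0, 0.142]), (247, [-0.069, 0.0, 0.141]), (250, [-0.073, 0.0, 0.138]), (253, [-0.099, 0.001, 0.07]), (256, [-0.103, 0.001, 0.069]), (259, [-0.105, 0.001, 0.069])]
127 [-0.06030817  0.00289345  0.13833878] [-0.07224126 -0.01012285  0.12351379] [-0.04163777  0.01198558  0.14698383]
```

View pics/s12.png

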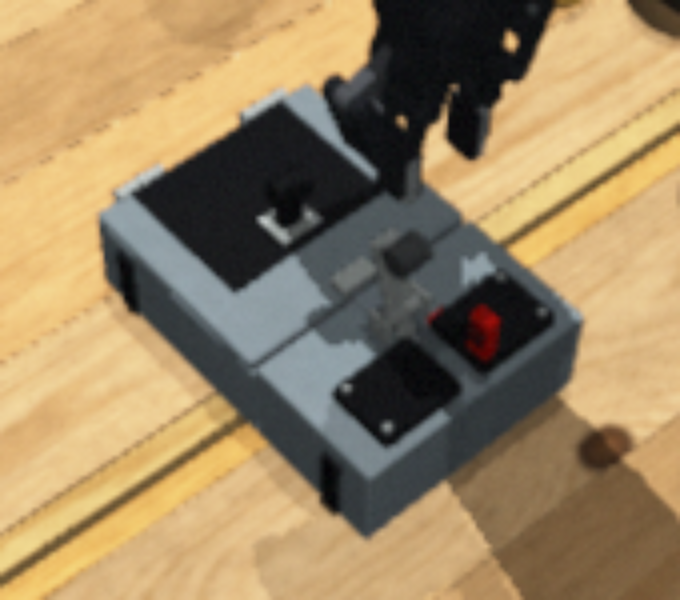

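The latch is at about 1.25 rad, only just past the 1.2 limit. I'll push it further with shut fingers from the lid side.

Call:
carry_out([
  {"delta_pos": [0.03,-0.001,0],"delta_rot": [0,-0.008,0],"claw": 20},
  {"delta_pos": [0.058,-0.001,0.005],"delta_rot": [0,-0.016,0],"claw": 0},
  {"delta_pos": [0.058,-0.001,0.02],"delta_rot": [0,-0.016,0],"claw": 0},
  {"delta_pos": [0.057,-0.001,0.05],"delta_rot": [0,-0.016,0],"claw": 0},
  {"delta_pos": [0.057,-0.001,0.075],"delta_rot": [0,-0.016,0],"claw": 0},
  {"delta_pos": [0.057,-0.001,0.093],"delta_rot": [0,-0.016,0],"claw": 0},
  {"delta_pos": [0.057,-0.001,0.098],"delta_rot": [0,-0.016,0],"claw": 0},
  {"delta_pos": [0.057,-0.001,0.098],"delta_rot": [0,-0.016,0],"claw": 0},
])

```text
time: 14.47
eef_pos: [0.5247, 0.0293, 0.1044]
tcp_rot: [1.0, 0.017, -0.009, -0.002]
contact_force: [0.3, -0.3, 0.6]
opening: -0.002
```

```bash
python3 - <<'E'
from h import *
plan([c2w((-.047,0,.114))])
p,d,i,T=cam('wrist');save('w13',p)
E
```

```text
pos [0.5247 0.0293 0.1044] case [-0.0213  0.0016  0.1044] F [ 0.32 -0.26  0.63] op -0.002 t 14.4667
[0.499 0.027 0.114] -> [-0.0259, 0.0015, -0.0091]
rot [-0.0033, 0.0182, 0.0018]
```

View pics/w13.png

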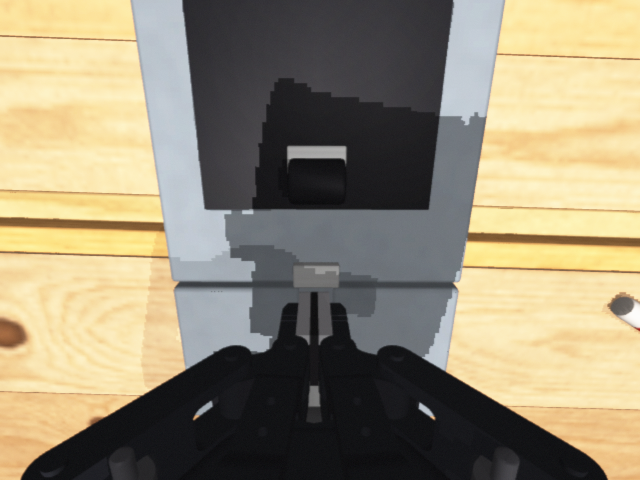

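Call:
carry_out([
  {"delta_pos": [0,0.001,-0.008],"delta_rot": [0,0.01,0],"claw": 0},
  {"delta_pos": [-0.006,0.001,-0.008],"delta_rot": [0,0.015,0],"claw": 0},
  {"delta_pos": [-0.012,0.001,-0.008],"delta_rot": [0,0.015,0],"claw": 0},
  {"delta_pos": [-0.018,0.001,-0.008],"delta_rot": [0,0.015,0],"claw": 0},
  {"delta_pos": [-0.023,0.001,-0.008],"delta_rot": [0,0.015,0],"claw": 0},
  {"delta_pos": [-0.027,0.001,-0.008],"delta_rot": [0,0.015,0],"claw": 0},
  {"delta_pos": [-0.027,0.001,-0.008],"delta_rot": [0,0.015,0],"claw": 0},
])

```text
time: 15.1
eef_pos: [0.4984, 0.0273, 0.115]
tcp_rot: [1.0, 0.017, 0.0, -0.001]
contact_force: [0.7, 0.7, -0.7]
opening: -0.0
```

Call:
carry_out([
  {"delta_pos": [0.005,0,0],"delta_rot": [0,0,0],"claw": 0},
  {"delta_pos": [0.012,0,-0.02],"delta_rot": [0,0,0],"claw": 0},
  {"delta_pos": [0.015,0,-0.06],"delta_rot": [0,0,0],"claw": 20},
  {"delta_pos": [0.015,0,-0.09],"delta_rot": [0,0,0],"claw": 45},
  {"delta_pos": [0.015,0,-0.09],"delta_rot": [0,0,0],"claw": 45},
])

```text
time: 15.52
eef_pos: [0.5176, 0.0271, 0.2124]
tcp_rot: [1.0, 0.017, 0.006, -0.0]
contact_force: [1.5, 0.4, 0.8]
opening: 0.423
```

```bash
python3 - <<'E'
from h import *
plan([c2w((.035,0,.2)),c2w((.035,0,.086))])
for n in ('wrist','scene'):
  p,d,i,T=cam(n);W=cloud(d,i,T);C=(W-O)@R.from_euler('z',YAW).as_matrix();save(n+'14',p)
  m=(C[...,0]>-.11)&(C[...,0]<-.02)&(abs(C[...,1])<.010)&(C[...,2]>.11)&(C[...,2]<.15)
  q=C[m];print(n,len(q),q.mean(0),np.percentile(q,[2,98],0))
E
```

```text
pos [0.5176 0.0271 0.2124] case [-0.0284 -0.0004  0.2124] F [1.55 0.41 0.8 ] op 0.423 t 15.5167
[0.581 0.029 0.2  ] -> [0.0633, -0.0003, 0.0131]
[0.581 0.029 0.086] -> [0.0619, -0.0002, 0.1271]
rot [-0.0006, -0.0123, 0.002]
wrist 1270 [-0.06997467  0.00016096  0.13313021] [[-0.08679947 -0.00926326  0.11197533]
 [-0.05919823  0.00927799  0.1402895 ]]
scene 128 [-0.07521521  0.00169983  0.13445851] [[-0.08923962 -0.00857858  0.11386943]
 [-0.05883874  0.00979215  0.14195598]]
```

View pics/wrist14.png

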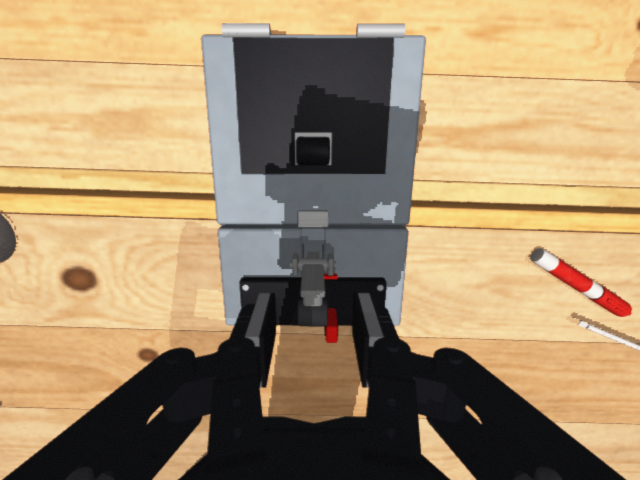

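The latch now stands at about 1.55 rad (the lug reaches x −0.088 m). On to the knob.

```bash
python3 - <<'E'
from h import *
plan([c2w((.035,0,.2)),c2w((.035,0,.086))])
E
```

```text
pos [0.5144 0.0275 0.2064] case [-3.170e-02  1.000e-04  2.064e-01] F [-1.08  0.68 -0.52] op 0.45 t 15.6167
[0.581 0.029 0.2  ] -> [0.0666, 0.0002, 0.0066]
[0.581 0.029 0.086] -> [0.0663, 0.0005, 0.1206]
rot [-0.0022, -0.003, 0.0019]
```

Call:
carry_out([
  {"delta_pos": [0.035,0,0],"delta_rot": [0,-0.003,0],"claw": 45},
  {"delta_pos": [0.066,0.0004,0.006],"delta_rot": [0,-0.003,0],"claw": 45},
  {"delta_pos": [0.066,0.0004,0.03],"delta_rot": [0,-0.003,0],"claw": 45},
  {"delta_pos": [0.066,0.0004,0.065],"delta_rot": [0,-0.003,0],"claw": 45},
  {"delta_pos": [0.066,0.0004,0.095],"delta_rot": [0,-0.003,0],"claw": 45},
  {"delta_pos": [0.066,0.0004,0.114],"delta_rot": [0,-0.003,0],"claw": 45},
  {"delta_pos": [0.066,0.0004,0.12],"delta_rot": [0,-0.003,0],"claw": 45},
  {"delta_pos": [0.066,0.0004,0.12],"delta_rot": [0,-0.003,0],"claw": 45},
])

```text
time: 16.28
eef_pos: [0.5776, 0.0299, 0.0822]
tcp_rot: [1.0, 0.017, -0.004, -0.002]
contact_force: [-0.4, 0.4, 0.4]
opening: 0.447
```

```bash
python3 - <<'E'
from h import *
p,d,i,T=cam('wrist');save('w15',p)
plan([c2w((.035,0,.086))])
E
```

```text
pos [0.5794 0.0297 0.0847] case [0.0335 0.0003 0.0847] F [0.3  0.04 1.49] op 0.447 t 16.3333
[0.581 0.029 0.086] -> [0.0015, 0.0003, -0.0013]
rot [-0.0028, 0.004, 0.0019]
```

View pics/w15.png

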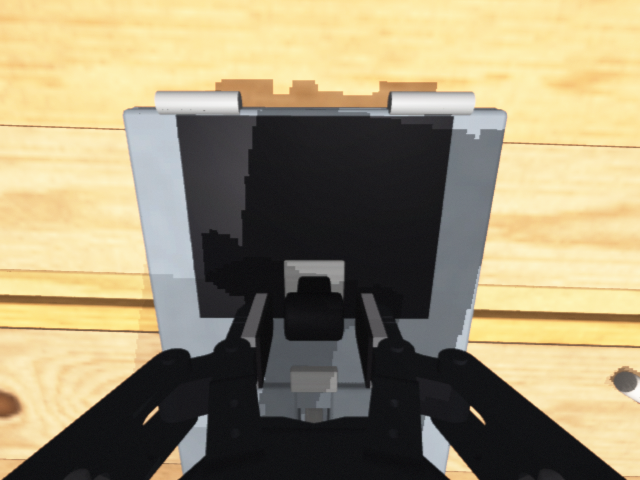

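The knob (285–343) is centred between the jaws (265..363). Closing.

Call:
carry_out([
  {"delta_pos": [0.002,0,0],"delta_rot": [0,0.004,0],"claw": 36},
  {"delta_pos": [0.002,0,0],"delta_rot": [0,0.004,0],"claw": 28},
  {"delta_pos": [0.002,0,0],"delta_rot": [0,0.004,0],"claw": 22},
  {"delta_pos": [0.002,0,0],"delta_rot": [0,0.004,0],"claw": 18},
  {"delta_pos": [0.002,0,0],"delta_rot": [0,0.004,0],"claw": 18},
], force=40)

```text
time: 16.75
eef_pos: [0.5826, 0.0301, 0.0863]
tcp_rot: [1.0, 0.016, 0.002, -0.002]
contact_force: [0.2, 2.1, 1.9]
opening: 0.268
```

```bash
python3 - <<'E'
from h import *
s=ctrl.get_state();Q=R.from_quat(s['tcp_rot'])
plan([])
a0=np.arctan2(36,-83);r=np.hypot(36,83)/1000
for a in np.arange(.0,.95,.06):
    c=np.array([r*(np.cos(a0-a)-np.cos(a0)),0,r*(np.sin(a0-a)-np.sin(a0))])
    print(round(a,2),np.round(Q.inv().apply(R.from_euler('z',YAW).apply(c)),4).tolist())
E
```

```text
pos [0.5826 0.0301 0.0863] case [0.0367 0.0006 0.0863] F [0.18 2.12 1.94] op 0.268 t 16.75
rot [-0.0032, -0.0034, 0.0016]
0.0 [0.0, 0.0, 0.0]
0.06 [0.0023, -0.0, -0.0049]
0.12 [0.0049, -0.0, -0.0097]
0.18 [0.0078, -0.0, -0.0143]
0.24 [0.011, -0.0, -0.0187]
0.3 [0.0144, -0.0001, -0.0229]
0.36 [0.0181, -0.0001, -0.0269]
0.42 [0.022, -0.0001, -0.0306]
0.48 [0.0261, -0.0001, -0.0342]
0.54 [0.0304, -0.0001, -0.0374]
0.6 [0.035, -0.0001, -0.0405]
0.66 [0.0397, -0.0001, -0.0432]
0.72 [0.0445, -0.0001, -0.0456]
0.78 [0.0495, -0.0001, -0.0478]
0.84 [0.0546, -0.0001, -0.0496]
0.9 [0.0598, -0.0001, -0.0512]
```

Call:
carry_out([
  {"delta_pos": [0.0023,0,-0.0049],"delta_rot": [0,0,0],"claw": 18},
  {"delta_pos": [0.0049,0,-0.0097],"delta_rot": [0,0,0],"claw": 18},
  {"delta_pos": [0.0078,0,-0.0143],"delta_rot": [0,0,0],"claw": 18},
  {"delta_pos": [0.011,0,-0.0187],"delta_rot": [0,0,0],"claw": 18},
  {"delta_pos": [0.0144,0,-0.0229],"delta_rot": [0,0,0],"claw": 18},
  {"delta_pos": [0.0181,0,-0.0269],"delta_rot": [0,0,0],"claw": 18},
  {"delta_pos": [0.0181,0,-0.0269],"delta_rot": [0,0,0],"claw": 18},
])

```text
time: 17.33
eef_pos: [0.6006, 0.0307, 0.1136]
tcp_rot: [1.0, 0.017, 0.001, -0.002]
contact_force: [-0.6, 1.5, -9.2]
opening: 0.274
```

```bash
python3 - <<'E'
from h import *
p,d,i,T=cam('wrist');save('w16',p)
plan([])
E
```

```text
pos [0.6006 0.0307 0.1136] case [0.0547 0.0006 0.1136] F [ 0.61  1.13 -8.72] op 0.268 t 17.3833
rot [-0.0033, -0.0026, 0.0018]
```

View pics/w16.png

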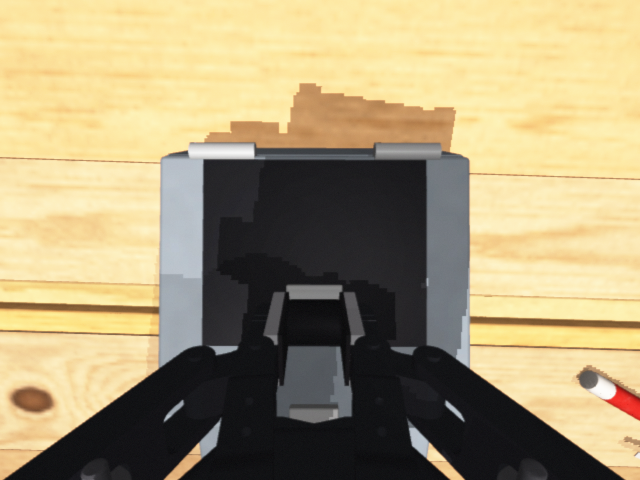

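Call:
carry_out([
  {"delta_pos": [0.0039,0,-0.0037],"delta_rot": [0,0,0],"claw": 18},
  {"delta_pos": [0.008,0,-0.0073],"delta_rot": [0,0,0],"claw": 18},
  {"delta_pos": [0.0123,0,-0.0105],"delta_rot": [0,0,0],"claw": 18},
  {"delta_pos": [0.0169,0,-0.0136],"delta_rot": [0,0,0],"claw": 18},
  {"delta_pos": [0.0216,0,-0.0163],"delta_rot": [0,0,0],"claw": 18},
  {"delta_pos": [0.0216,0,-0.0163],"delta_rot": [0,0,0],"claw": 18},
])

```text
time: 17.88
eef_pos: [0.6233, 0.0314, 0.1309]
tcp_rot: [1.0, 0.017, 0.002, -0.002]
contact_force: [-1.7, 1.0, -7.9]
opening: 0.264
```

```bash
python3 - <<'E'
from h import *
p,d,i,T=cam('wrist');save('w17',p)
plan([])
p,d,i,T=cam('scene');cv2.imwrite('pics/s17.png',cv2.resize(cv2.cvtColor(p[130:330,230:430],cv2.COLOR_RGB2BGR),None,fx=3,fy=3))
E
```

```text
pos [0.6233 0.0314 0.1309] case [0.0774 0.0006 0.1309] F [-0.75  0.57 -7.95] op 0.266 t 17.9333
rot [-0.0033, -0.0048, 0.0019]
```

View pics/w17.png

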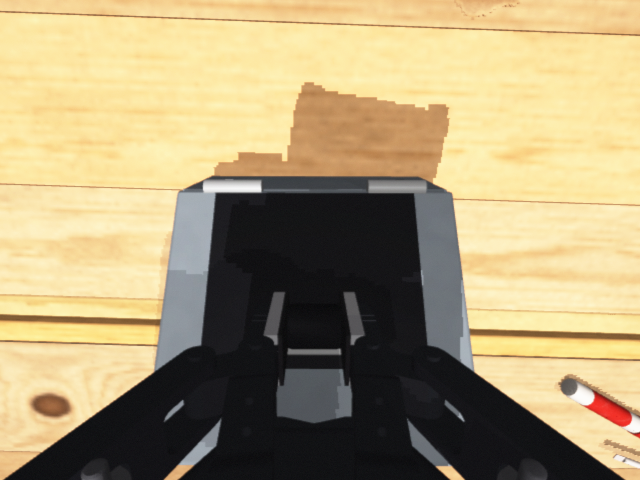

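View pics/s17.png

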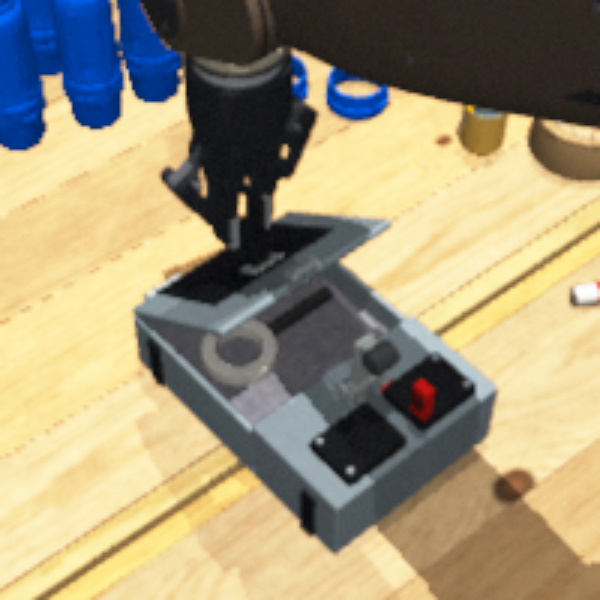

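The lid is at about 0.65 rad, clear of the gripper body, with the latch upright. Continuing to about 0.85.

Call:
carry_out([
  {"delta_pos": [0.0048,0,-0.0024],"delta_rot": [0,0,0],"claw": 18},
  {"delta_pos": [0.0098,0,-0.0046],"delta_rot": [0,0,0],"claw": 18},
  {"delta_pos": [0.0149,0,-0.0064],"delta_rot": [0,0,0],"claw": 18},
  {"delta_pos": [0.018,0,-0.0075],"delta_rot": [0,0,0],"claw": 18},
  {"delta_pos": [0.018,0,-0.0075],"delta_rot": [0,0,0],"claw": 18},
  {"delta_pos": [0.018,0,-0.0075],"delta_rot": [0,0,0],"claw": 18},
])

```text
time: 18.48
eef_pos: [0.6421, 0.032, 0.1388]
tcp_rot: [1.0, 0.017, 0.004, -0.002]
contact_force: [-1.7, -0.1, -9.4]
opening: 0.271
```

```bash
python3 - <<'E'
from h import *
p,d,i,T=cam('wrist');save('w18',p);W=cloud(d,i,T);C=(W-O)@R.from_euler('z',YAW).as_matrix()
plan([])
for c in (195,430):
  q=C[205:330,c-8:c+8].reshape(-1,3);q=q[q[:,2]>.08];print(c,len(q),np.arctan(-np.polyfit(q[:,0],q[:,2],1)[0]))
E
```

```text
pos [0.6421 0.032  0.1388] case [0.0962 0.0006 0.1388] F [-0.76  0.68 -8.92] op 0.268 t 18.5333
rot [-0.0032, -0.0076, 0.0018]
195 1529 0.4788561935606885
430 1514 -0.04157524210259083
```

View pics/w18.png

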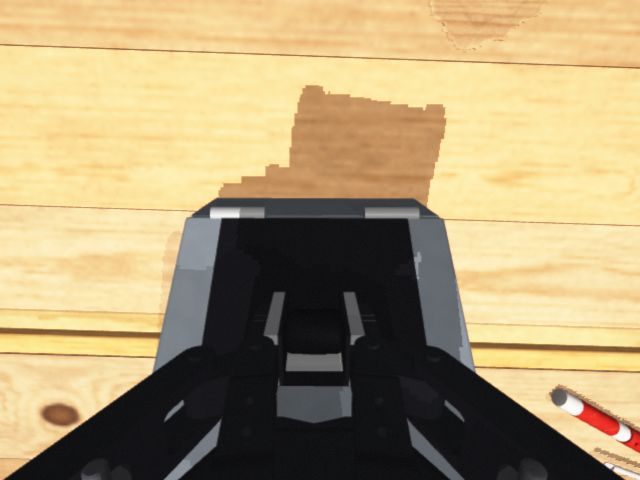

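```bash
python3 - <<'E'
from h import *
for n in ('wrist','scene'):
  p,d,i,T=cam(n);W=cloud(d,i,T);C=(W-O)@R.from_euler('z',YAW).as_matrix()
  if n=='wrist':q=C[222:290,222:262].reshape(-1,3)
  else:
    q=C[(C[...,0]>.02)&(C[...,0]<.115)&(abs(C[...,1])<.08)&(abs(C[...,1])>.055)&(C[...,2]>.075)&(C[...,2]<.2)]
  q=q[(q[:,2]>.06)&(q[:,2]<.3)];m=np.median(q,0);u,s,v=np.linalg.svd(q-q.mean(0),full_matrices=False);nn=v[2]*np.sign(v[2][2]);print(n,len(q),m,nn,'ang',np.arctan2(nn[0],nn[2]),s)
plan([])
E
```

```text
wrist 2720 [0.10235265 0.04404562 0.09192894] [0.16883559 0.9483026  0.26873168] ang 0.560946086987391 [0.80773978 0.49555848 0.35274945]
scene 175 [0.05504316 0.05969199 0.14361346] [7.17023053e-01 1.50228033e-04 6.97049438e-01] ang 0.7995221121949158 [0.88024048 0.56359853 0.01126496]
pos [0.6421 0.032  0.1388] case [0.0962 0.0006 0.1388] F [ 0.21  0.7  -9.67] op 0.267 t 18.6333
rot [-0.0032, -0.008, 0.0018]
```

The lid is at 0.80 rad (scene-camera plane fit). Releasing slowly and lifting straight up.

Call:
carry_out([
  {"delta_pos": [0,0,0.001],"delta_rot": [0,0,0],"claw": 25},
  {"delta_pos": [0,0,0.001],"delta_rot": [0,0,0],"claw": 30},
  {"delta_pos": [0,0,0.001],"delta_rot": [0,0,0],"claw": 38},
  {"delta_pos": [0,0,0.0],"delta_rot": [0,0,0],"claw": 42},
  {"delta_pos": [0.002,0,-0.01],"delta_rot": [0,0,0],"claw": 42},
  {"delta_pos": [0.005,0,-0.03],"delta_rot": [0,0,0],"claw": 42},
  {"delta_pos": [0.01,0,-0.06],"delta_rot": [0,0,0],"claw": 42},
  {"delta_pos": [0.01,0,-0.09],"delta_rot": [0,0,0],"claw": 42},
])

```text
time: 19.3
eef_pos: [0.6524, 0.0319, 0.2311]
tcp_rot: [1.0, 0.017, 0.005, -0.002]
contact_force: [1.1, -0.6, -0.1]
opening: 0.422
```

Call:
carry_out([
  {"delta_pos": [0,0,-0.02],"delta_rot": [0,0,0],"claw": 42},
  {"delta_pos": [0,0,-0.05],"delta_rot": [0,0,0],"claw": 42},
  {"delta_pos": [0,0,-0.05],"delta_rot": [0,0,0],"claw": 42},
  {"delta_pos": [0,0,-0.05],"delta_rot": [0,0,0],"claw": 42},
  {"delta_pos": [0,0,-0.05],"delta_rot": [0,0,0],"claw": 42},
])

```text
time: 19.72
eef_pos: [0.6522, 0.0317, 0.282]
tcp_rot: [1.0, 0.017, 0.006, -0.001]
contact_force: [-0.5, 0.1, -0.7]
opening: 0.419
```

```bash
python3 - <<'E'
from h import *
plan([])
p,d,i,T=cam('scene');W=cloud(d,i,T);C=(W-O)@R.from_euler('z',YAW).as_matrix()
q=C[(C[...,0]>.02)&(C[...,0]<.115)&(abs(C[...,1])<.08)&(abs(C[...,1])>.055)&(C[...,2]>.075)&(C[...,2]<.2)]
u,s,v=np.linalg.svd(q-q.mean(0),full_matrices=False);nn=v[2]*np.sign(v[2][2]);print('lid',len(q),nn,np.arctan2(nn[0],nn[2]))
m=(C[...,0]>-.11)&(C[...,0]<-.03)&(abs(C[...,1])<.011)&(C[...,2]>.11)&(C[...,2]<.15)
q=C[m];print('latch',q.mean(0),np.percentile(q,[2,98],0))
m=(p[...,0].astype(int)>120)&(p[...,1]<60)&(C[...,2]>.1)&(C[...,2]<.12)&(abs(C[...,0]+.112)<.02);print('fin',C[m].mean(0))
cv2.imwrite('pics/s19.png',cv2.resize(cv2.cvtColor(p[100:400,150:500],cv2.COLOR_RGB2BGR),None,fx=2,fy=2))
E
```

```text
pos [0.6522 0.0317 0.282 ] case [ 1.063e-01 -1.000e-04  2.820e-01] F [-0.53  0.12 -0.69] op 0.419 t 19.7167
rot [-0.0027, -0.0122, 0.0017]
lid 176 [0.71617212 0.00079463 0.69792325] 0.7983024229319777
latch [-0.07552136  0.00246706  0.1343631 ] [[-0.08905903 -0.00948746  0.11318213]
 [-0.05966887  0.01064894  0.14229587]]
fin [-0.11123283 -0.01389124  0.1131097 ]
```

View pics/s19.png

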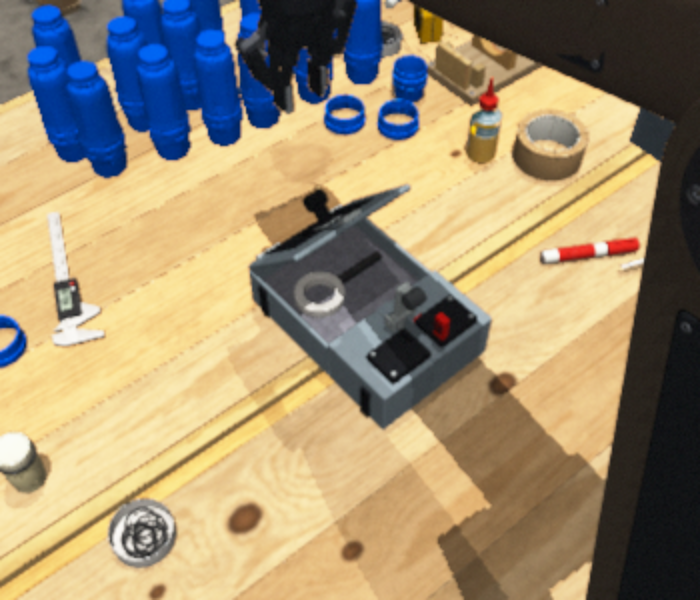

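The lid stands open, the latch is upright and the tab is across; the bystanders look undisturbed and the robot is clear. Handing in.

```bash
python3 -c "
from h import *
print(ctrl.sign_off())"
```

```text
the job is handed in; nothing more can be done
None
```

The gauge case is open and I handed the job in at about 20 s of the 70 s allowed; the hand-in gave no verdict.

**What I did**
- **Tab:** I pinched the fin and felt to the left first. It was blocked about 5–6 mm across, at about 6 N. I then slid it right until it pressed on its end stop, reading 8.2 N at the wrist, or about 6.7 N after friction.
- **Latch:** I swung it up by the lug and let go.
- **Lid:** I raised it by the knob, released it and drew the arm clear.

**Last checks (scene camera)**

| Item | Reading | Needed |
|---|---|---|
| Lid angle | about 0.80 rad, unchanged after release | at least 0.65 rad |
| Latch angle | about 1.55 rad, from where the lug sits | at least 1.2 rad |
| Tab distance from middle | about 14 mm, to the right | more than 11.5 mm |

The gripper was about 0.13 m above the knob and touching nothing. In the last picture the bystanders in view looked undisturbed, though I did not measure their positions.

**What disagreed or went wrong**
- **Fingertip position:** the fingertips proved to be about 8–10 mm behind the reported tool point, not 17 mm ahead. My first pinch therefore closed on top of the fin at about 6 N, so I repeated it lower.
- **Grip slip on the latch:** the grip slipped during the swing and left the latch at about 1.25 rad. I pushed it upright with the fingers shut.
- **Lid angle from the wrist camera:** its plane fit (0.56 rad) was spoiled by poor depth on the black panel, so I used the scene camera instead.

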